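# Hang the bangle gauges on their hook in size order

## Robot

A 7-joint arm with a two-finger parallel gripper is mounted at the origin on a cart in front of the work surface, level with it; the furniture and walls round the work are solid. World frame = base frame: x ahead of the robot, y to its left, z up, the work surface at z = 0. Lengths are in m, angles in rad, forces in N, time in s.
With the tool pointing down it reaches from about 0.4 to 0.875 m from the base axis. Payload 19.3 kg.
Tool frame: the origin (TCP) lies midway between the tips of the shut fingers; the grasp point (between the pads) lies 19 mm behind it (bot.tcp_to_grasp is the distance from the TCP to the grasp point, in m); z points along the fingers, y is the direction in which the jaws open and shut (so a half turn about z gives the same grasp; the last joint's range is limited). The gripper opens to 85 mm and grips with 20 to 120 N. Pads are 22 mm wide; open, the fingers measure 114 mm over their backs; the gripper's body (76 mm by 85 mm) begins 54 mm behind the grasp point. The pads swing forward as they close: fully open they stand 13 mm farther back than shut.
Start: joints at [-1.303, 0.521, -0.036, 1.599, 0.021, 1.021, -0.113], TCP at [0.207, 0.59, 0.198] pointing down, gripper open.
Joint ranges: [-2.91, 2.91], [-0.3, 2.13], [-1.5, 1.42], [0.17, 2.43], [-1.26, 4.41], [0.16, 1.93], [-2.52, 2.52]. Speed limits (rad/s): [1.89, 1.89, 2.39, 2.39, 3.01, 3.01, 3.01].

## Interface

Orientations are given as [roll, pitch, yaw] about the fixed x, y, z axes, in that order (R = Rz(yaw) Ry(pitch) Rx(roll)).
In Python, from workcell import bot gives the robot as it stands. The module is installed in compiled form; this text tells all that it offers.
- The arm moves only by the tool drive_tool, never from a script. Its argument "series" is a list of rows, each a list of 5 numbers: the opening in per cent of the stroke, from 0 (shut) to 100 (fully open), then the shift along the world's x, y, z in m, then the turn about the world's z in rad. A call has 1 to 12 rows; each row shifts and turns the pose as measured when the row begins; what a row does not reach is not made up. A row lasts 1/10 s, in which the tool goes at most 50 mm and 8.59 degrees, less where a joint would pass 70% of its speed; a pose out of reach is approached as far as the arm can. A call with a gripper value outside its range is refused whole. The fingers move at their own pace and stop on an object; "newtons" is the grip in N (left out, the last holds). Time passes only in rows, so rows that do not move let the fingers close. It gives the time, the measured TCP pose, the force and the opening at its end, in the units of the state.
- bot.observe(): the state, without advancing time (a new reading comes with each control period).
- bot.grab_frame(name): name is "scene" or "top" or "wrist"; returns the picture (480x640x3 uint8, red, green, blue); there is no depth.
- bot.camera_info(name): a dict with "fx", "fy", "cx", "cy" (pixels), "cam_to_world" (4x4, takes a point from camera to world coordinates). Camera axes: x right, y down, z forward; pixel columns grow to the right and rows downward; lengths in m; the calibration is good to about 2 mm. A picture is of the moment at which its call begins: read the wrist's pose just before it. camera_info takes no time and is no camera call; for the wrist camera it gives the pose at the moment of the call.
- bot.job_done(): hands the job in, once; it reports no verdict.
Trained networks look in the newest picture that a camera, given by its name, has taken for a name from the list of things; names that differ only in an ending like _2 or _b are one class to them, and where a whole thing is asked for, a point or a joint stands for the part that bears it (a point fixed in the world has none). Each returns a list of dicts, best first, with "conf" (0 to 1); they miss things now and then, are a little off and sometimes report something else, mostly with a low value. They report only what shows in the picture. A call takes as long as a camera call.
- bot.masks_of(camera, target): "mask" (480x640 bool, what is visible of it) and "point" ([column, row] in pixels, amid what is visible of it).
The state is a dict: "clock": time; "qpos": joint angles; "qd": joint speeds; "joint_efforts": joint torques, N m; "position": TCP position; "tool_rot": TCP orientation; "force": force on the tool from outside, world axes, zero at the start; "moment": the same for the moment, N m; "grip_width": finger opening in m.
Only numpy, scipy, OpenCV 4.12 (cv2) and the standard library are available. Lean on these libraries where they do the work, as an engineer would, in place of code of your own. Each camera call takes 0.05 s, during which the arm holds its last target.

## Task

Put the bangle gauge set back on its hook: the large hoop already hangs there, so take the medium and the small hoop out of their wooden holders and hang them on the same hook by their openings, the medium one in front of the large one (nearer the tip of the hook) and the small one in front of the medium one. Leave all three hanging freely and still, tabs up, between the post and the upturned tip of the hook.

Things in the scene. Friction and masses are not known exactly. Their poses are not given: they have to be found in the camera images.
- hook_stand: Fixed stand: wood base 123 x 90 x 12 mm, 20 mm square steel post (198 mm high, front face at x = +20 mm), round steel hook bar of 10 mm diameter running level from the post along the stand's -x (roughly towards the robot), axis 185 mm high, to x = -68 mm; there it turns up to a tip (x = -80 mm, top 205 mm high). Origin: worktop level, below the bar (y = 0).
- hook_bar (a point): Point on the top line of the hook bar (190 mm above the worktop), midway along its level part, 25 mm to -x of the stand's origin; axes as the stand's: -x points along the bar to the upturned tip.
- large_gauge: Upright flat aluminium hoop, 10 mm thick (its x), outer diameter 110, inner 88 mm, centre at z = 67 mm, 154 mm high in all, 150 g; alike from both faces. On top a tab 24 mm wide (y), 32 mm above the rim; below a steel foot 36 mm wide (y). Under the top of the opening an inverted V (28 mm wide, 14 mm high, 90 deg) centres it on the bar. Origin: under the foot. Hangs on the hook near the post.
- large_gauge_eye (a point): Bearing point of the large gauge, 105 mm above its origin at mid thickness: 2 mm below the apex of the V under the top of its opening. It coincides with the top line of the bar when the gauge hangs.
- medium_gauge: Upright flat aluminium hoop, 10 mm thick (its x), outer diameter 90, inner 70 mm, centre at z = 57 mm, 134 mm high in all, 110 g; alike from both faces. On top a tab 24 mm wide (y), 32 mm above the rim; below a steel foot 36 mm wide (y). Under the top of the opening an inverted V (28 mm wide, 14 mm high, 90 deg) centres it on the bar. Origin: under the foot. Starts in a holder.
- medium_gauge_eye (a point): Bearing point of the medium gauge, 86 mm above its origin at mid thickness: 2 mm below the apex of the V under the top of its opening. It coincides with the top line of the bar when the gauge hangs.
- medium_gauge_grip (a point): Middle of the medium gauge's grip tab, 122 mm above its origin (20 mm above the rim, 12 mm below the tab's top); the tab's 24 mm width is along the gauge's y.
- small_gauge: Upright flat aluminium hoop, 10 mm thick (its x), outer diameter 72, inner 54 mm, centre at z = 48 mm, 116 mm high in all, 80 g; alike from both faces. On top a tab 24 mm wide (y), 32 mm above the rim; below a steel foot 36 mm wide (y). Under the top of the opening an inverted V (28 mm wide, 14 mm high, 90 deg) centres it on the bar. Origin: under the foot. Starts in a holder.
- small_gauge_eye (a point): Bearing point of the small gauge, 69 mm above its origin at mid thickness: 2 mm below the apex of the V under the top of its opening. It coincides with the top line of the bar when the gauge hangs.
- small_gauge_grip (a point): Middle of the small gauge's grip tab, 104 mm above its origin (20 mm above the rim, 12 mm below the tab's top); the tab's 24 mm width is along the gauge's y.
- holder_a: Fixed wooden block 60 x 90 x 22 mm with a slot 12 mm wide (x), 39 mm long (y) and 14 mm deep in its top, in which the foot of the medium gauge stands loosely (the gauge's origin is 8 mm above the worktop). Origin: centre of its underside.
- holder_b: The same block for the small gauge. Origin: centre of its underside.

How it is judged:
By the outcome, as a careful person would: the job done as asked, in the order asked, and still so for the second after the job is handed in, with the robot touching nothing.
It also fails if it takes over 69 s, if anything falls off the work surface, if the arm or the gripper's body presses on something with over 40 N, if the wrist force passes 120 N, or if a joint passes its speed limit or range.

## Working session

There is one attempt and no reset: what is moved stays moved. The work goes in short steps, Python scripts to look and compute and a tool call to move; the robot and the scene stay as the last step left them, time stands still between calls to the robot, and variables do not carry over. Pictures are saved under pics/ and viewed, and the job is handed in when it is done.

Besides the shell and the picture viewer there is one more tool, called after ">>>" as name(argument=value, ...) on one line, values as JSON. drive_tool: Moves the arm, as the interface text tells. Its arguments: {"type":"object","properties":{"series":{"type":"array","items":{"type":"array","items":{"type":"number"}}},"newtons":{"type":"number"}},"required":["series"]}

```bash
mkdir -p pics
cat > h.py <<'E'
import numpy as np, cv2
from workcell import bot
def save(cam,name):
    im=bot.grab_frame(cam); cv2.imwrite('pics/'+name,cv2.cvtColor(im,cv2.COLOR_RGB2BGR)); return im
def ray(cam,uv,ci=None):
    c=ci or bot.camera_info(cam); M=np.array(c['cam_to_world'])
    d=M[:3,:3]@np.array([(uv[0]-c['cx'])/c['fx'],(uv[1]-c['cy'])/c['fy'],1]); return M[:3,3],d
def atz(cam,uv,z,ci=None):
    o,d=ray(cam,uv,ci); return o+d*(z-o[2])/d[2]
def proj(cam,P,ci=None):
    c=ci or bot.camera_info(cam); M=np.linalg.inv(np.array(c['cam_to_world'])); p=M[:3,:3]@np.array(P)+M[:3,3]
    return np.array([c['fx']*p[0]/p[2]+c['cx'],c['fy']*p[1]/p[2]+c['cy']])
def tri(a,b):
    (o1,d1),(o2,d2)=a,b
    A=np.stack([d1,-d2],1); s,_,_,_=np.linalg.lstsq(A,o2-o1,rcond=None)
    p,q=o1+d1*s[0],o2+d2*s[1]; return (p+q)/2,np.linalg.norm(p-q)
E
python3 - <<'E'
from h import *
s=bot.observe(); print(s)
for c in ('scene','top','wrist'):
    save(c,c+'0.png'); ci=bot.camera_info(c); print(c,ci['fx'],np.round(ci['cam_to_world'],3).tolist())
    for t in ('hook_stand','large_gauge','medium_gauge','small_gauge','medium_gauge_grip','small_gauge_grip','holder_a','hook_bar'):
        try:
            for r in bot.masks_of(c,t)[:3]: print(c,t,round(r['conf'],2),np.round(r['point'],1),r['mask'].sum())
        except Exception as e: print(t,e)
print(bot.observe()['clock'])
E
```

```text
{'clock': 0.0, 'qpos': array([-1.30322504,  0.52201236, -0.03630771,  1.59995657,  0.02119611,
        1.02109645, -0.11284341]), 'qd': array([ 1.09420239e-03, -7.79036941e-04, -9.31259210e-04,  3.06576613e-05,
        1.02751571e-03, -1.75275889e-03, -8.63423553e-05]), 'joint_efforts': array([ 9.57711973e-05, -9.27098322e+01,  1.97992824e+00, -3.69951510e+01,
        1.78295636e-02,  7.98442808e-03,  1.23787436e-05]), 'position': array([0.20704571, 0.58934084, 0.19704542]), 'tool_rot': array([-3.14050789e+00,  8.28154372e-05,  2.80374799e+00]), 'force': array([-0.15319751,  0.28078949, -0.20393644]), 'moment': array([-0.02517295, -0.02338828,  0.07457592]), 'grip_width': 0.08524027444246357}
scene 519.3277730212925 [[0.801, -0.453, 0.392, 0.061], [-0.599, -0.608, 0.52, -0.618], [0.002, -0.651, -0.759, 1.072], [0.0, 0.0, 0.0, 1.0]]
scene hook_stand 0.93 [324.1 238.3] 1660
scene hook_stand 0.3 [229.9 196.5] 504
scene large_gauge 0.98 [333.5 193.2] 660
scene medium_gauge 0.75 [233.2 194.6] 396
scene small_gauge 0.82 [368.1 330.4] 559
scene medium_gauge_grip 0.78 [233.7 195.1] 452
scene
[... 257 characters left out ...]
0.999, -0.028, -0.016, 0.061], [0.017, -0.043, -0.999, 1.23], [0.0, 0.0, 0.0, 1.0]]
top hook_stand 0.8 [307.9 218.2] 2126
top large_gauge 0.58 [301.5 193.8] 571
top medium_gauge 0.65 [190.5 275.9] 265
top small_gauge 0.69 [451.4 265.6] 263
top medium_gauge_grip 0.79 [189.6 273.9] 367
top small_gauge_grip 0.83 [447.4 269.2] 281
top small_gauge_grip 0.25 [437.  264.9] 1012
top holder_a 0.72 [436.9 264.4] 1026
top holder_a 0.62 [201.2 278. ] 920
top holder_a 0.6 [308.7 217.2] 2038
top hook_bar 0.9 [308.5 219.1] 1992
top hook_bar 0.75 [449.5 266.4] 254
wrist 373.4575123368934 [[0.332, 0.901, 0.279, 0.137], [0.943, -0.317, -0.099, 0.613], [-0.001, 0.296, -0.955, 0.373], [0.0, 0.0, 0.0, 1.0]]
1.35
```

View pics/scene0.png

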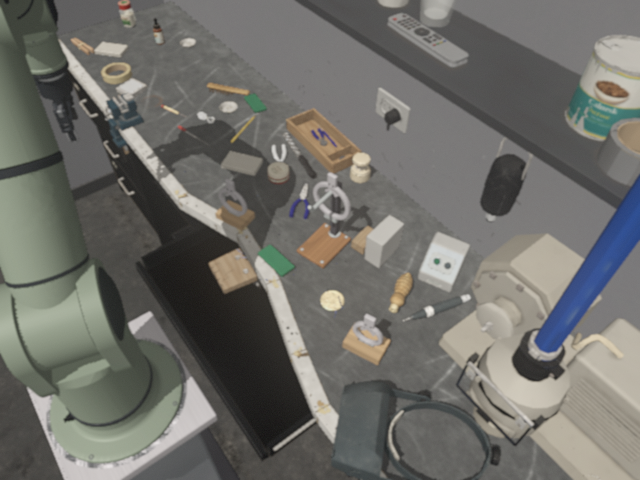

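View pics/top0.png

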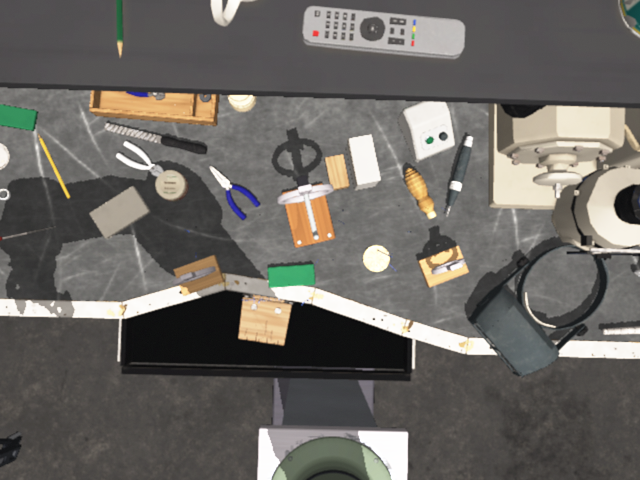

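Run:
```python
import cv2,numpy as np
s=cv2.imread('pics/scene0.png'); t=cv2.imread('pics/top0.png')
a=cv2.resize(t[170:320,150:480],None,fx=2.4,fy=2.4,interpolation=cv2.INTER_CUBIC); cv2.imwrite('pics/topc.png',a)
a=cv2.resize(s[150:390,170:430],None,fx=2.5,fy=2.5,interpolation=cv2.INTER_CUBIC); cv2.imwrite('pics/scenec.png',a)
```

```text
(no output)
```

View pics/topc.png

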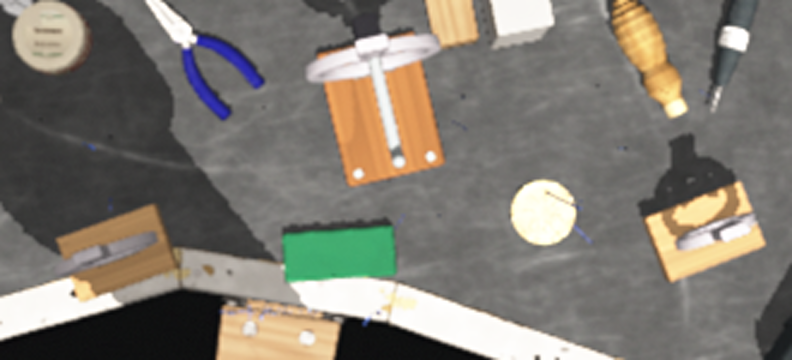

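View pics/scenec.png

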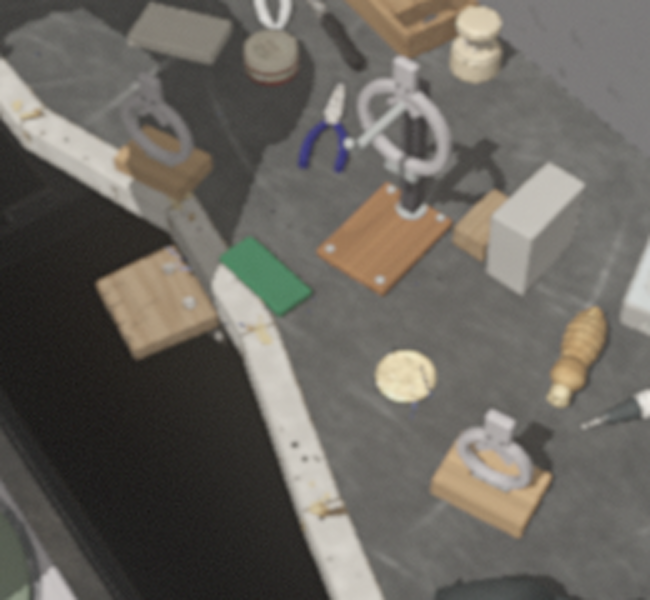

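Run:
```python
from h import *
P=lambda x,y:(150+x/2.4,170+y/2.4)
print('tip',atz('top',P(399,162),.205),'post end',atz('top',P(375,52),.190))
S=lambda x,y:(170+x/2.5,150+y/2.5)
# base corners of stand top, z=.012
for q in ((322,72),(420,55),(444,160),(352,186)): print('base',atz('top',P(*q),.012).round(4))
for q in ((391,186),(452,224),(382,292),(318,248)): print('base s',atz('scene',S(*q),.012).round(4))
# tri
print('tip',tri(ray('top',P(399,158)),ray('scene',S(349,144))))
bot.grab_frame('top');
for i,r in enumerate(bot.masks_of('top','holder_a')[:2]):
    c=cv2.minAreaRect(np.argwhere(r['mask'])[:,::-1].astype(np.float32)); b=cv2.boxPoints(c); print('H',r['point'],[atz('top',p,.022)[:2].round(4).tolist() for p in b])
for n in('medium','small'):
  r=bot.masks_of('top',n+'_gauge_grip')[0]; m=r['mask']; print(n,r['point'],atz('top',r['point'],.12).round(3), 'pca',cv2.minAreaRect(np.argwhere(m)[:,::-1].astype(np.float32)))
  r2=bot.masks_of('top',n+'_gauge')[0]; print(cv2.minAreaRect(np.argwhere(r2['mask'])[:,::-1].astype(np.float32)))
print(bot.observe()['clock'])
```

```text
tip [0.54627125 0.04995136 0.205     ] post end [0.63078404 0.07050194 0.19      ]
base [0.6355 0.119  0.012 ]
base [0.6534 0.0318 0.012 ]
base [0.5598 0.0078 0.012 ]
base [0.5342 0.0892 0.012 ]
base s [0.6538 0.117  0.012 ]
base s [0.6728 0.0352 0.012 ]
base s [0.5579 0.0079 0.012 ]
base s [0.5391 0.0939 0.012 ]
tip (array([0.54914605, 0.0502316 , 0.20091355]), np.float64(0.0008796360008022933))
H [435.9, 264.7] [[0.5129, -0.1668], [0.5523, -0.2549], [0.4948, -0.2801], [0.4557, -0.1921]]
H [200.2, 275.6] [[0.4826, 0.3472], [0.5159, 0.261], [0.4583, 0.2385], [0.4251, 0.3246]]
medium [196.0, 276.9] [0.468 0.28  0.12 ] pca ((194.06227111816406, 274.6993103027344), (8.172735214233398, 44.562286376953125), 72.6459732055664)
((194.35487365722656, 274.54644775390625), (7.428907871246338, 43.92579650878906), 72.25532531738281)
small [447.5, 267.4] [ 0.5   -0.209  0.12 ] pca ((447.9500427246094, 265.8500061035156), (8.5381498336792, 34.1525993347168), 71.56504821777344)
((448.0000305175781, 266.0), (9.216353416442871, 33.95498275756836), 75.96376037597656)
1.65
```

>>> drive_tool(series=[[100,0.02,-0.02,0.04,0.14],[100,0.03,-0.03,0.02,0.14],[100,0.03,-0.035,0.02,0.14],[100,0.03,-0.035,0.02,0.14],[100,0.03,-0.035,0,0.14],[100,0.03,-0.035,0,0],[100,0.03,-0.035,0,0],[100,0.03,-0.035,0,0],[100,0.03,-0.035,0,0],[100,0,0,0,0]], newtons=50)

```text
clock: 2.65
position: [0.4699, 0.2852, 0.3005]
tool_rot: [-3.138, 0.005, -2.762]
force: [-0.5, 1.0, -0.6]
grip_width: 0.0855
```

Run:
```python
from h import *
s=bot.observe(); print(s['position'],s['tool_rot'],s['qpos'],np.abs(s['qd']).max(),s['force'])
save('wrist','w1.png')
for t in('medium_gauge','medium_gauge_grip','holder_a'):
    for r in bot.masks_of('wrist',t)[:2]: print(t,r['conf'],r['point'],cv2.minAreaRect(np.argwhere(r['mask'])[:,::-1].astype(np.float32)))
```

```text
[0.46988766 0.28516763 0.30051337] [-3.13802662  0.0050849  -2.76166788] [-0.61837488  0.3024191  -0.04957892  1.66755336  0.02132041  1.16817747
  1.27671631] 0.06713308915402018 [-0.53753623  0.95467989 -0.62172463]
medium_gauge 0.86 [320.8, 203.4] ((321.0, 206.0), (32.0, 80.0), 90.0)
medium_gauge_grip 0.62 [322.8, 202.3] ((321.0, 206.0), (32.0, 80.0), 90.0)
holder_a 0.62 [315.8, 184.1] ((320.5, 193.0), (50.0, 73.0), 90.0)
holder_a 0.4 [321.8, 204.9] ((321.0, 206.0), (32.0, 80.0), 90.0)
```

View pics/w1.png

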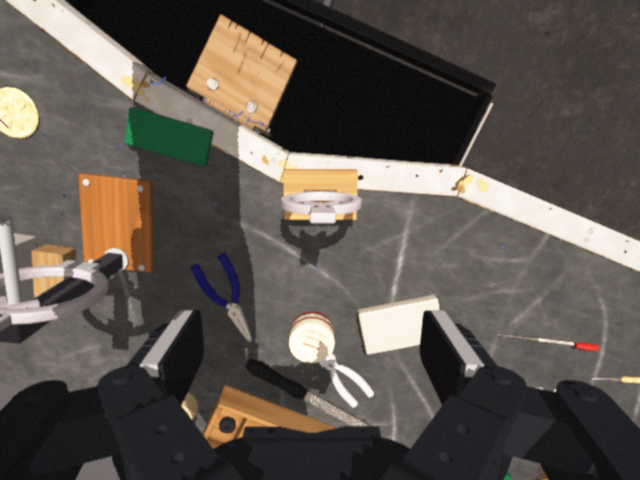

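Run:
```python
import cv2
s=cv2.imread('pics/w1.png')
cv2.imwrite('pics/w1c.png',cv2.resize(s[155:245,260:380],None,fx=6,fy=6,interpolation=cv2.INTER_CUBIC))
cv2.imwrite('pics/w1d.png',cv2.resize(s[160:350,0:200],None,fx=3,fy=3,interpolation=cv2.INTER_CUBIC))
```

```text
(no output)
```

View pics/w1c.png

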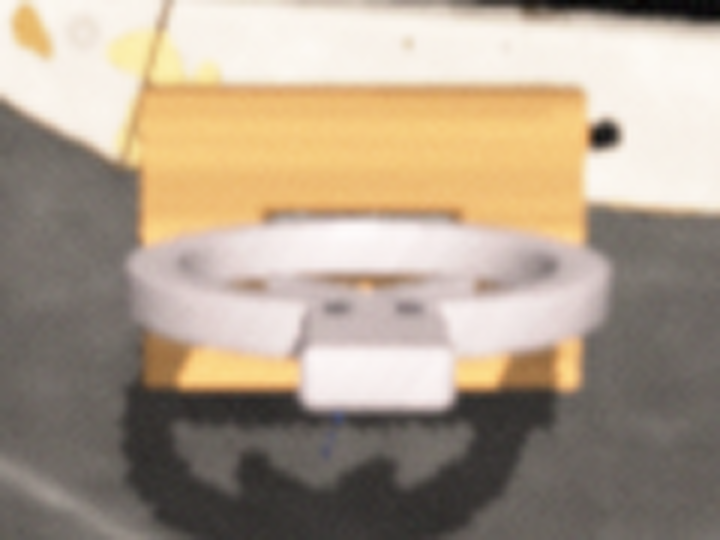

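View pics/w1d.png

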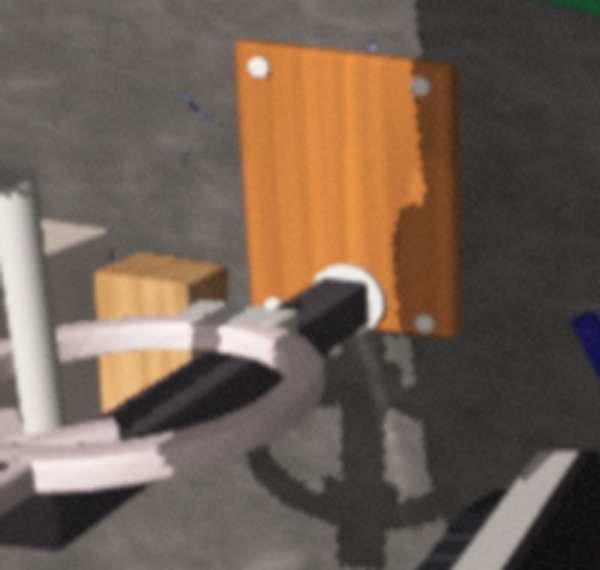

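Run:
```python
from h import *
W=lambda x,y:(260+x/6,155+y/6)
s=bot.observe(); print(s['position'],s['tool_rot'])
c=[atz('wrist',W(*q),.142) for q in ((302,347),(453,347),(453,410),(302,410))]
print(np.round(c,4), 'ctr',np.mean(c,0)); v=c[0]-c[1]; print(np.linalg.norm(v[:2]),np.linalg.norm(c[0]-c[3]),'yaw y-axis',np.arctan2(-v[0],v[1]))
h=[atz('wrist',W(*q),.022) for q in ((143,88),(584,88),(582,390),(145,388))]
print(np.round(h,4),np.mean(h,0)); v=h[0]-h[1]; print(np.linalg.norm(v), np.arctan2(-v[0],v[1]))
v=h[3]-h[2];print(np.linalg.norm(v), np.arctan2(-v[0],v[1]))
```

```text
[0.46547603 0.29162324 0.30038012] [-3.14072167  0.00420403 -2.75277606]
[[0.4655 0.2886 0.142 ]
 [0.4568 0.3099 0.142 ]
 [0.4658 0.3138 0.142 ]
 [0.4746 0.2924 0.142 ]] ctr [0.46566533 0.30117468 0.142     ]
0.02298265767709917 0.009879908671136325 yaw y-axis -2.7529457072567007
[[0.4537 0.2491 0.022 ]
 [0.4203 0.3306 0.022 ]
 [0.477  0.3558 0.022 ]
 [0.511  0.2715 0.022 ]] [0.46550673 0.30174822 0.022     ]
0.08812924589719838 -2.753044725885432
0.09094258830026322 -2.757630639983071
```

```bash
cat >> h.py <<'E'
def tabfit(cam,n,ztop,tag):
    s=bot.observe(); ci=bot.camera_info(cam); im=save(cam,tag+'.png'); s2=bot.observe()
    print('pose',s['position'].round(4),s['tool_rot'].round(4),'after',s2['position'].round(4))
    return im,ci
E
python3 - <<'E'
from h import *
im,ci=tabfit('wrist','medium',.142,'w2')
cv2.imwrite('pics/w2c.png',cv2.cvtColor(cv2.resize(im[150:250,260:380],None,fx=6,fy=6,interpolation=cv2.INTER_CUBIC),cv2.COLOR_RGB2BGR))
import pickle; pickle.dump(ci,open('ci2.pkl','wb'))
E
```

```text
pose [0.4655 0.2916 0.3004] [-3.1407  0.0042 -2.7528] after [0.4653 0.2919 0.3003]
```

View pics/w2c.png

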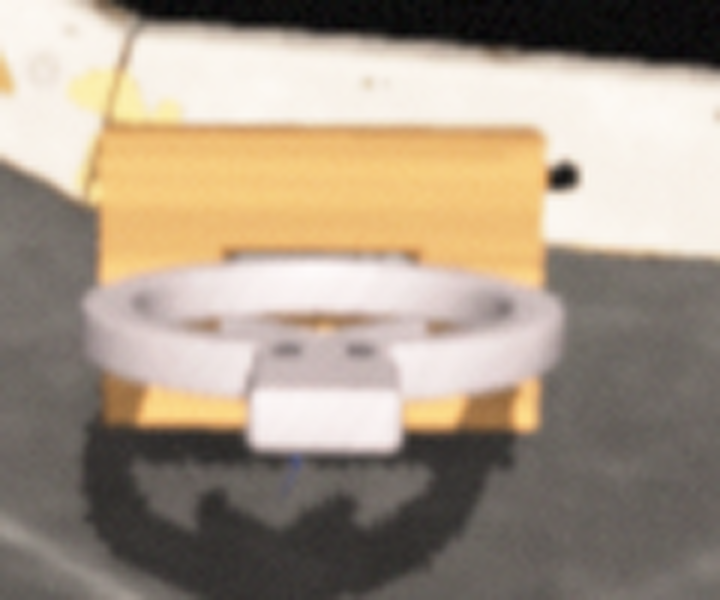

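Run:
```python
from h import *
import pickle; ci=pickle.load(open('ci2.pkl','rb'))
W=lambda x,y:(260+x/6,150+y/6)
A=lambda q,z:atz('wrist',W(*q),z,ci)
for z,qs in((.142,((248,390),(402,391),(402,452),(248,452))),(.022,((105,127),(541,131),(540,432),(105,427)))):
    c=[A(q,z) for q in qs]; v=c[0]-c[1];w=c[3]-c[2]
    print(np.mean(c,0).round(4),np.linalg.norm(v),np.linalg.norm(c[0]-c[3]),np.arctan2(-v[0],v[1]),np.arctan2(-w[0],w[1]))
# tool axes offset
M=np.array(ci['cam_to_world']);print(M[:3,3])
```

```text
[0.4706 0.2945 0.142 ] 0.023484335285130938 0.009757020024041652 -2.759585191806747 -2.75291571314025
[0.4707 0.2949 0.022 ] 0.08726432414365774 0.06176174872767588 -2.762104488761869 -2.76474950514004
[0.39552527 0.26130711 0.47590663]
```

>>> drive_tool(series=[[60,0.005,0.0025,-0.03,-0.007],[60,0,0,-0.045,0],[60,0,0,-0.045,0],[60,0,0,-0.03,0],[60,0,0,0,0],[60,0,0,0,0]])

```text
clock: 3.5
position: [0.4664, 0.3015, 0.1479]
tool_rot: [3.139, 0.008, -2.748]
force: [-0.1, -0.2, -0.0]
grip_width: 0.0514
```

Run:
```python
from h import *
im,ci=tabfit('wrist','medium',.142,'w3')
print(bot.observe()['grip_width'])
```

```text
pose [0.4664 0.3015 0.1479] [ 3.1393  0.0079 -2.748 ] after [0.4665 0.3015 0.1481]
0.051386950697094196
```

View pics/w3.png

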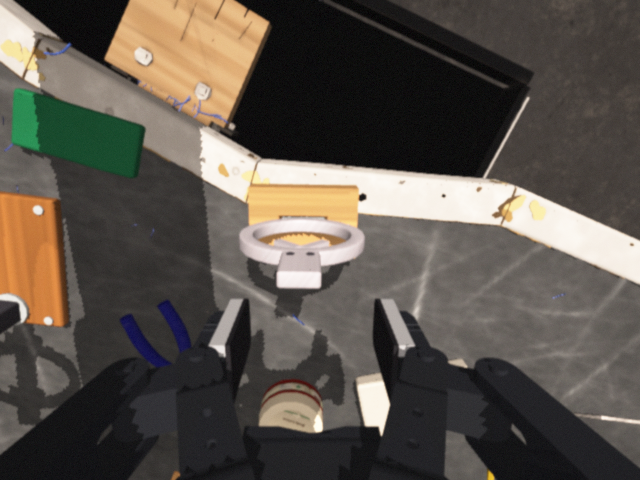

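>>> drive_tool(series=[[60,0.004,-0.007,0,-0.01],[60,0,0,0,0],[60,0,0,0,0]])

```text
clock: 3.85
position: [0.4724, 0.2954, 0.1522]
tool_rot: [3.138, 0.014, -2.758]
force: [-1.6, 0.8, -0.6]
grip_width: 0.0516
```

>>> drive_tool(series=[[60,-0.001,-0.001,-0.02,0],[60,-0.001,0,-0.018,0],[60,0,0,0,0]])

```text
clock: 4.15
position: [0.472, 0.295, 0.116]
tool_rot: [3.136, 0.019, -2.76]
force: [-0.5, -0.4, -0.1]
grip_width: 0.0511
```

Run:
```python
from h import *
im,ci=tabfit('wrist','medium',.142,'w4')
print(bot.observe()['grip_width'])
```

```text
pose [0.472 0.295 0.116] [ 3.1365  0.0189 -2.7596] after [0.4725 0.2953 0.1171]
0.05115380817909419
```

View pics/w4.png

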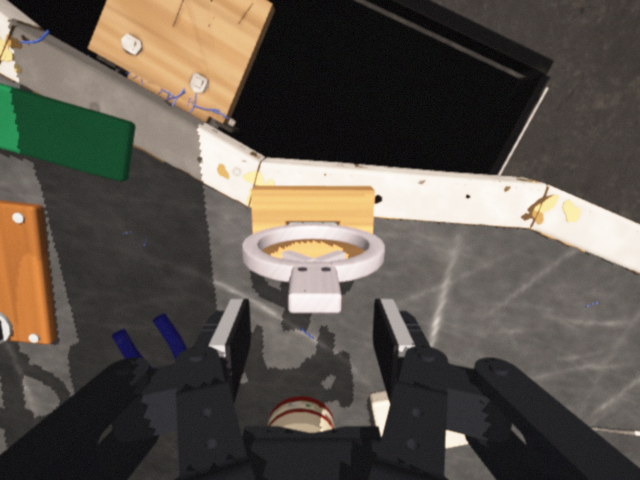

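Run:
```python
from h import *
s=bot.observe(); p=s['position']; print(p,s['tool_rot'])
for dz in(0,.019,.054): print(dz,proj('wrist',p+[0,0,dz]))
for P in ([.4706,.2945,.142],[.4706,.2945,.110]): print(proj('wrist',P))
c=[atz('wrist',q,.142) for q in((290,293),(340,293),(340,312),(290,312))];print(np.mean(c,0),np.linalg.norm(c[0]-c[1]))
```

```text
[0.47250884 0.29528651 0.11708077] [ 3.13623593  0.02001683 -2.75966839]
0 [314.71064008 283.37062338]
0.019 [315.28331767 300.4597125 ]
0.054 [316.72709572 343.54303219]
[315.46083932 302.37617272]
[314.49869242 274.1879647 ]
[0.47076955 0.2943524  0.142     ] 0.022035202823905545
```

>>> drive_tool(series=[[60,-0.002,-0.001,-0.007,0],[22,0,0,-0.001,0],[22,0,0,0,0],[15,0,0,0,0],[10,0,0,0,0]], newtons=60)

```text
clock: 4.7
position: [0.4717, 0.2951, 0.1115]
tool_rot: [3.135, 0.024, -2.76]
force: [0.7, 0.3, 0.1]
grip_width: 0.0088
```

Run:
```python
from h import *
im,ci=tabfit('wrist','medium',.142,'w5')
save('scene','s5.png');save('top','t5.png')
for n in('s5','t5'):
    s=cv2.imread(f'pics/{n}.png'); cv2.imwrite(f'pics/{n}c.png',cv2.resize(s[140:290,170:370] if n=='s5' else s[180:330,120:320],None,fx=4,fy=4,interpolation=cv2.INTER_CUBIC)[:600])
```

```text
pose [0.4717 0.2951 0.1115] [ 3.1353  0.0237 -2.7599] after [0.4717 0.295  0.1115]
```

View pics/w5.png

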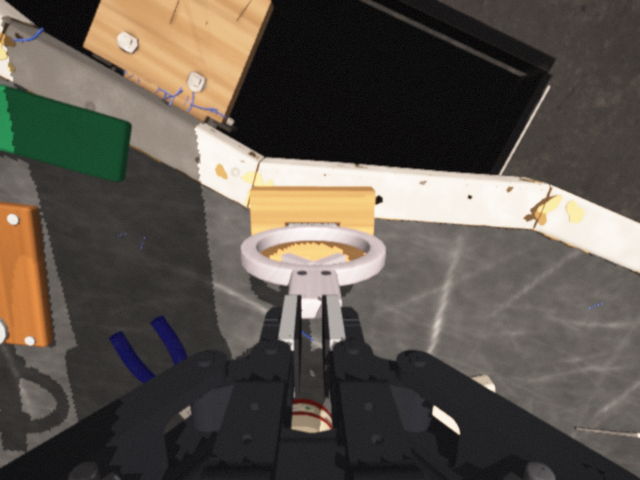

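View pics/s5c.png

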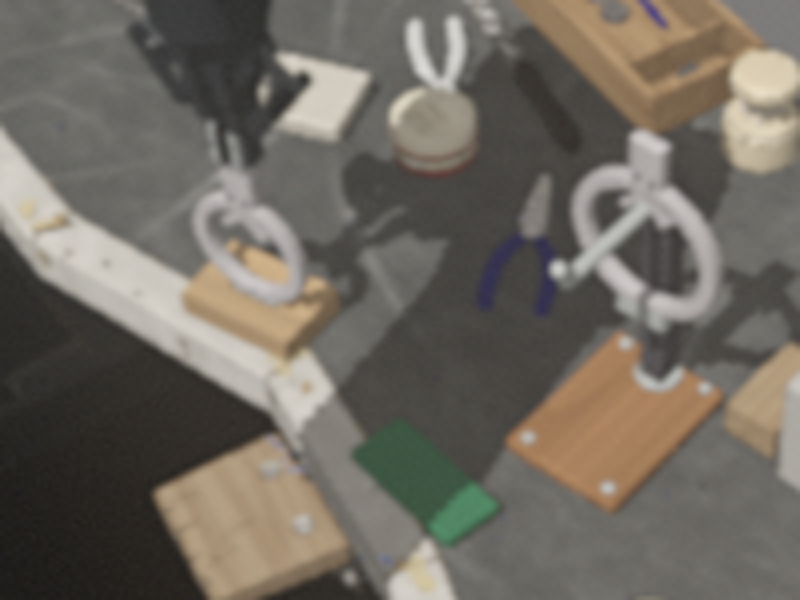

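View pics/t5c.png

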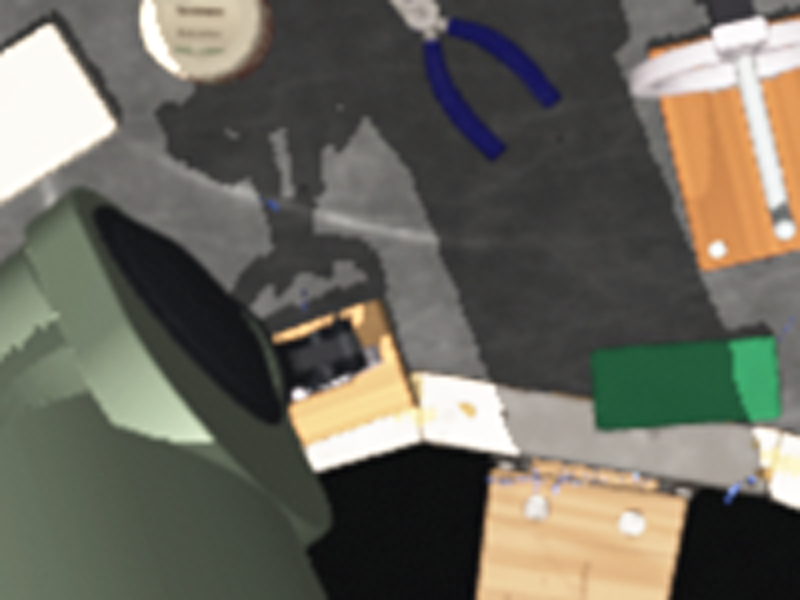

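Run:
```python
from h import *
im=cv2.imread('pics/w5.png')
cv2.imwrite('pics/w5c.png',cv2.resize(im[220:370,230:400],None,fx=4,fy=4,interpolation=cv2.INTER_CUBIC))
s=bot.observe();p=s['position'];print(s['force'],s['moment'],s['joint_efforts'])
from numpy import cos,sin
y=s['tool_rot'][2]
for dz in(0,.019):
  for k in (-.012,0,.012): print(dz,k,proj('wrist',p+[-sin(y)*k,cos(y)*k,dz]))
```

```text
[-0.91409832  0.19212271  0.40775809] [ 0.01068901 -0.00410063 -0.01096889] [ 3.31326701e-03 -8.45289016e+01  1.53381798e+00 -2.97162580e+01
  2.00990355e-02 -1.27548566e-01  1.05834079e-03]
0 -0.012 [338.23120281 283.33557665]
0 0 [314.69459007 283.40087253]
0 0.012 [291.14062611 283.46621655]
0.019 -0.012 [341.29740649 300.54332345]
0.019 0 [315.30135607 300.62244915]
0.019 0.012 [289.28413691 300.70163929]
```

View pics/w5c.png

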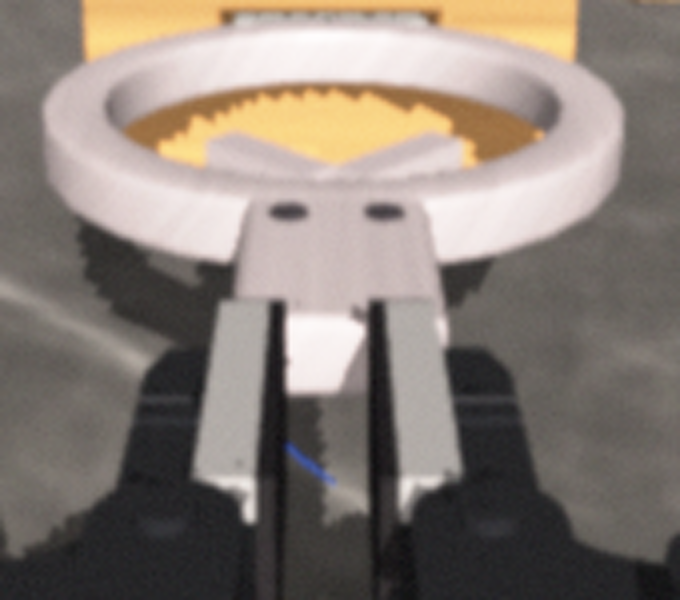

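Run:
```python
from h import *
im=cv2.imread('pics/s5.png')
for P in ([.4717,.295,.1115],[.4717,.295,.1305],[.4717,.295,.142],[.4706,.2945,.142],[.4717,.295,.155]): print(P,proj('scene',P))
for y in (-.012,.012): print(proj('scene',np.array([.4706,.2945,.142])+[.37*-y,.93*y,0]))
cv2.imwrite('pics/s5d.png',cv2.resize(im[155:225,200:270],None,fx=8,fy=8,interpolation=cv2.INTER_CUBIC))
im=cv2.imread('pics/t5.png')
cv2.imwrite('pics/t5d.png',cv2.resize(im[240:310,160:240],None,fx=8,fy=8,interpolation=cv2.INTER_CUBIC))
print(proj('top',[.4717,.295,.1115]))
```

```text
[0.4717, 0.295, 0.1115] [230.92306372 189.60371864]
[0.4717, 0.295, 0.1305] [230.04469678 184.3755345 ]
[0.4717, 0.295, 0.142] [229.50388625 181.15654148]
[0.4706, 0.2945, 0.142] [229.23500691 181.44044392]
[0.4717, 0.295, 0.155] [228.8840045  177.46690355]
[232.95262953 183.13611936]
[225.53987163 179.75502537]
[189.31904995 274.58431129]
```

View pics/s5d.png

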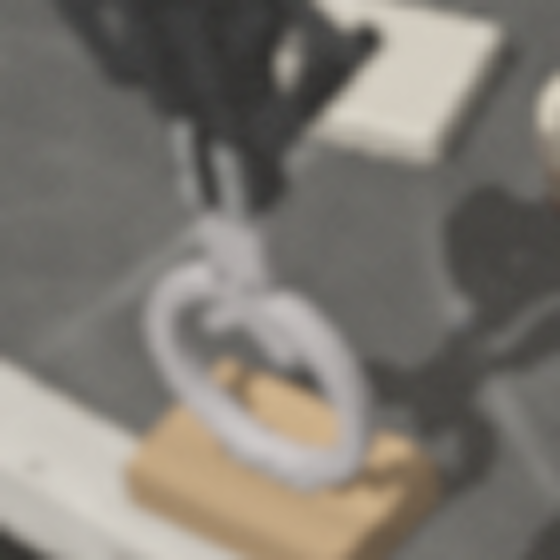

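View pics/t5d.png

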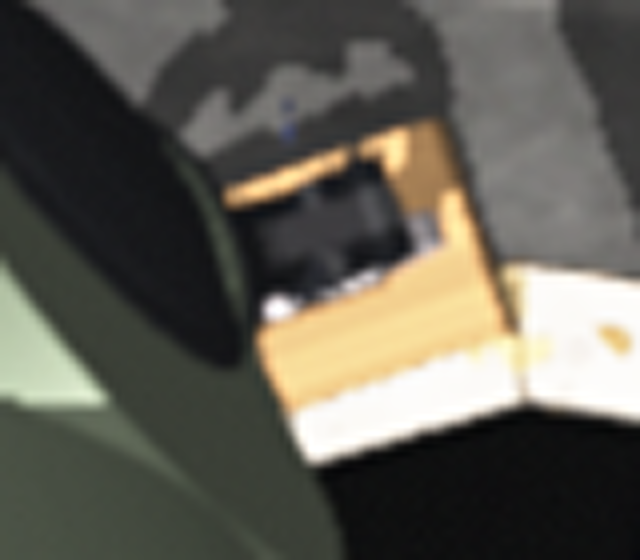

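>>> drive_tool(series=[[60,0,0,0,0],[60,0,0,0,0],[60,0,0,-0.015,0],[60,0,0,0,0]])

```text
clock: 5.25
position: [0.4718, 0.2951, 0.0964]
tool_rot: [3.135, 0.024, -2.76]
force: [-0.0, 0.6, 0.3]
grip_width: 0.0512
```

Run:
```python
from h import *
print(bot.tcp_to_grasp)
im,ci=tabfit('wrist','medium',.142,'w6')
im=cv2.imread('pics/w6.png')
cv2.imwrite('pics/w6c.png',cv2.resize(im[220:400,200:420],None,fx=3.3,fy=3.3,interpolation=cv2.INTER_CUBIC))
```

```text
0.0187
pose [0.4718 0.2951 0.0964] [ 3.1352  0.024  -2.76  ] after [0.4724 0.2954 0.0974]
```

View pics/w6c.png

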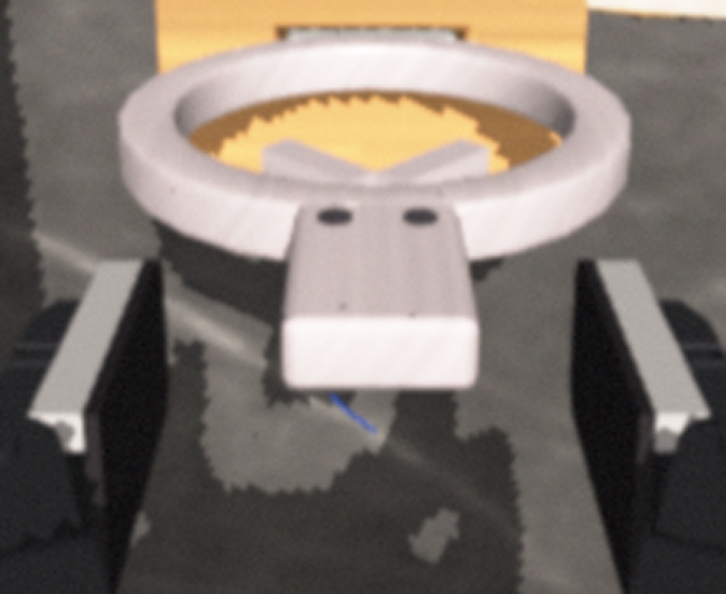

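Run:
```python
from h import *
ci=bot.camera_info('wrist'); M=np.array(ci['cam_to_world']); s=bot.observe(); print(s['position'],M[:3,3])
W=lambda x,y:np.array((200+x/3.3,220+y/3.3))
y=s['tool_rot'][2]; ex=np.array([np.cos(y+np.pi),np.sin(y+np.pi),0])
def loc(a,b,wid):
    a,b=W(*a),W(*b); d=ci['fx']*wid/np.linalg.norm(a-b); m=(a+b)/2
    return M[:3,:3]@np.array([(m[0]-ci['cx'])/ci['fx']*d,(m[1]-ci['cy'])/ci['fy']*d,d])+M[:3,3]
for n,q in dict(near=((145,265),(597,265),.0512),far=((163,262),(575,262),.0512),knuck=((85,412),(655,412),.0512),tab=((283,318),(478,318),.024),tabfar=((285,384),(477,384),.024)).items():
    p=loc(*q); print(n,p.round(4),'fwd',((p-s['position'])@ex).round(4))
```

```text
[0.47237635 0.29543949 0.0974067 ] [0.39926786 0.26305751 0.27128103]
near [0.4588 0.2883 0.1457] fwd -0.0153
far [0.4643 0.2903 0.1334] fwd -0.0094
knuck [0.4581 0.2876 0.176 ] fwd -0.0162
tab [0.4692 0.2938 0.137 ] fwd -0.0035
tabfar [0.4776 0.2972 0.1375] fwd 0.0055
```

>>> drive_tool(series=[[60,-0.001,0,-0.018,0],[60,0,0,0,0]])

```text
clock: 5.5
position: [0.4719, 0.2958, 0.0803]
tool_rot: [3.135, 0.027, -2.76]
force: [-0.6, -0.6, 0.0]
grip_width: 0.0512
```

Run:
```python
from h import *
im,ci=tabfit('wrist','medium',.142,'w7'); save('scene','s7.png')
im=cv2.imread('pics/w7.png')
cv2.imwrite('pics/w7c.png',cv2.resize(im[220:400,200:420],None,fx=3.3,fy=3.3,interpolation=cv2.INTER_CUBIC))
im=cv2.imread('pics/s7.png')
cv2.imwrite('pics/s7d.png',cv2.resize(im[155:225,200:270],None,fx=8,fy=8,interpolation=cv2.INTER_CUBIC))
```

```text
pose [0.4719 0.2958 0.0803] [ 3.1346  0.0266 -2.7602] after [0.4727 0.2962 0.0816]
```

View pics/w7c.png

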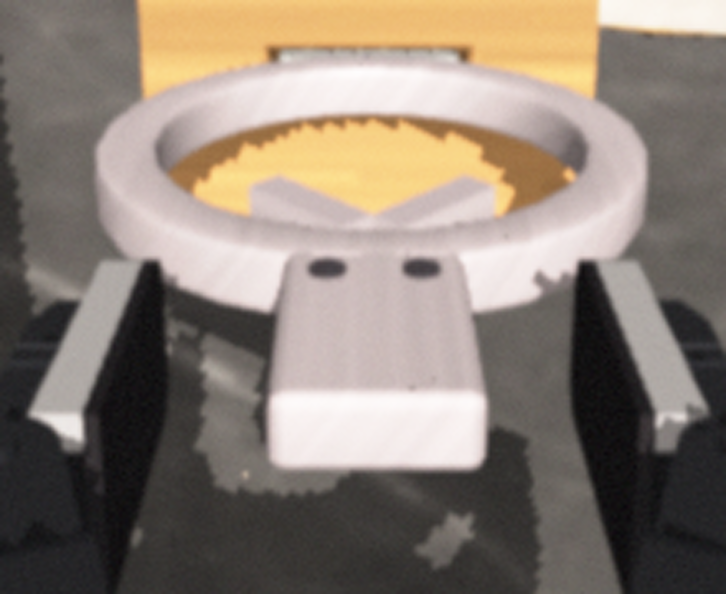

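View pics/s7d.png

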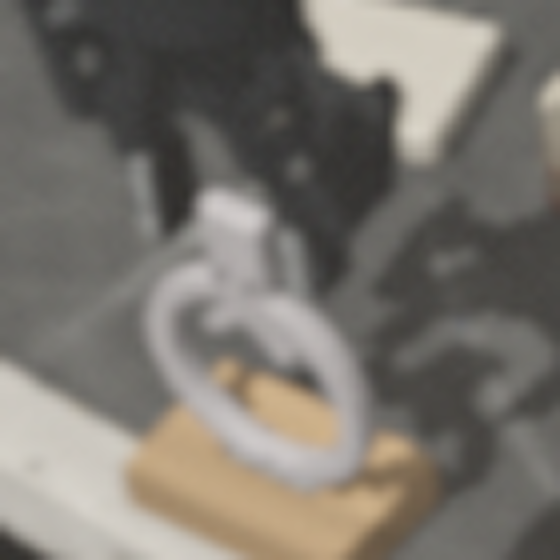

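>>> drive_tool(series=[[20,-0.001,-0.001,-0.003,0],[5,0,0,0,0],[5,0,0,0,0],[5,0,0,0,0]], newtons=60)

```text
clock: 6.0
position: [0.4729, 0.2959, 0.0812]
tool_rot: [3.133, 0.032, -2.761]
force: [-0.3, -0.2, -1.0]
grip_width: 0.0226
```

Run:
```python
from h import *
im,ci=tabfit('wrist','medium',.142,'w8'); save('scene','s8.png')
im=cv2.imread('pics/w8.png')
cv2.imwrite('pics/w8c.png',cv2.resize(im[220:400,200:420],None,fx=3.3,fy=3.3,interpolation=cv2.INTER_CUBIC))
im=cv2.imread('pics/s8.png')
cv2.imwrite('pics/s8d.png',cv2.resize(im[155:225,200:270],None,fx=8,fy=8,interpolation=cv2.INTER_CUBIC))
```

```text
pose [0.4729 0.2959 0.0812] [ 3.1333  0.0319 -2.7607] after [0.473  0.296  0.0812]
```

View pics/w8c.png

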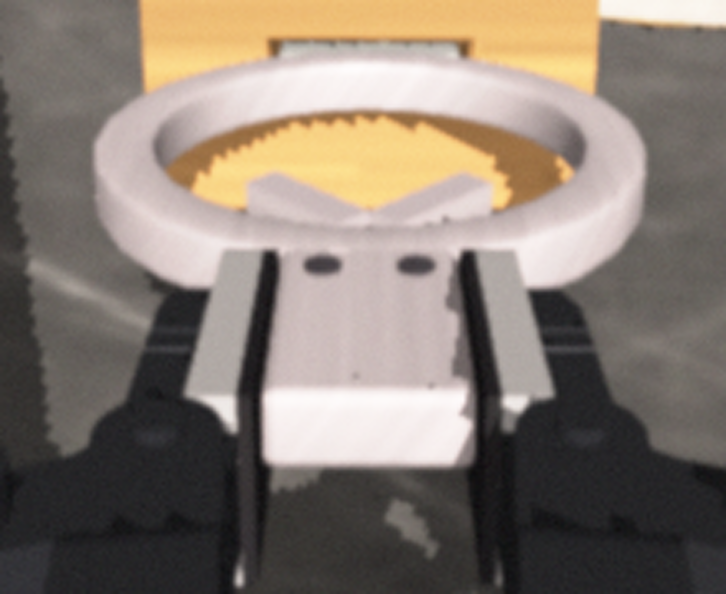

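View pics/s8d.png

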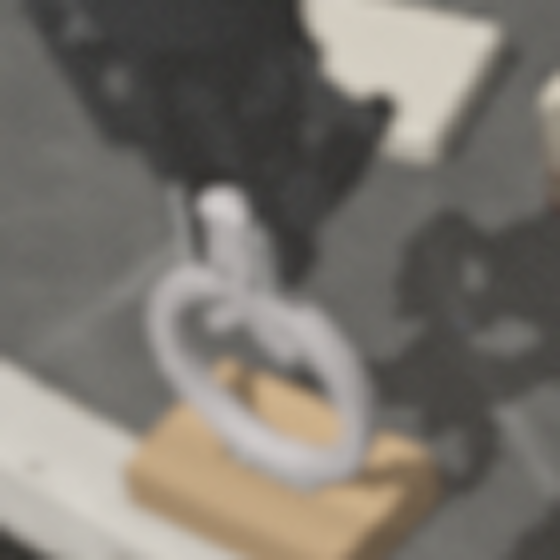

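>>> drive_tool(series=[[5,0,0,0.02,0],[5,0,0,0.04,0],[5,0,0,0.045,0],[5,0,0,0.035,0],[5,0.01,-0.04,0.01,-0.05],[5,0.01,-0.045,0,-0.05],[5,0.01,-0.045,0,-0.045],[5,0.005,-0.045,0,0],[5,0.005,-0.045,0,0],[5,0,-0.02,0,0],[5,0,0,0,0]])

```text
clock: 7.2
position: [0.5108, 0.0469, 0.2382]
tool_rot: [3.133, 0.033, -2.909]
force: [0.7, 0.5, -1.2]
grip_width: 0.0227
```

Run:
```python
from h import *
s=bot.observe(); print(s['qpos'],s['force'])
im,ci=tabfit('wrist','medium',.142,'w9'); save('scene','s9.png'); save('top','t9.png')
im=cv2.imread('pics/t9.png'); cv2.imwrite('pics/t9c.png',cv2.resize(im[170:290,250:400],None,fx=5,fy=5,interpolation=cv2.INTER_CUBIC))
im=cv2.imread('pics/s9.png'); cv2.imwrite('pics/s9c.png',cv2.resize(im[150:290,240:400],None,fx=4.2,fy=4.2,interpolation=cv2.INTER_CUBIC))
```

```text
[-0.25177647  0.27900951  0.06417352  1.87267055 -0.03426323  0.95827142
  1.63288381] [ 0.74733053  0.54795339 -1.2238239 ]
pose [0.5108 0.0469 0.2382] [ 3.1326  0.0329 -2.9085] after [0.5109 0.0482 0.2382]
```

View pics/t9c.png

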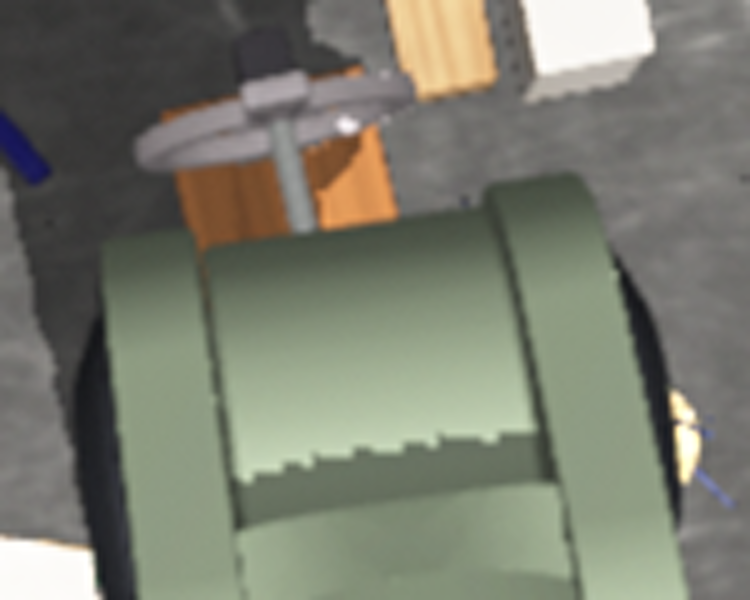

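View pics/s9c.png

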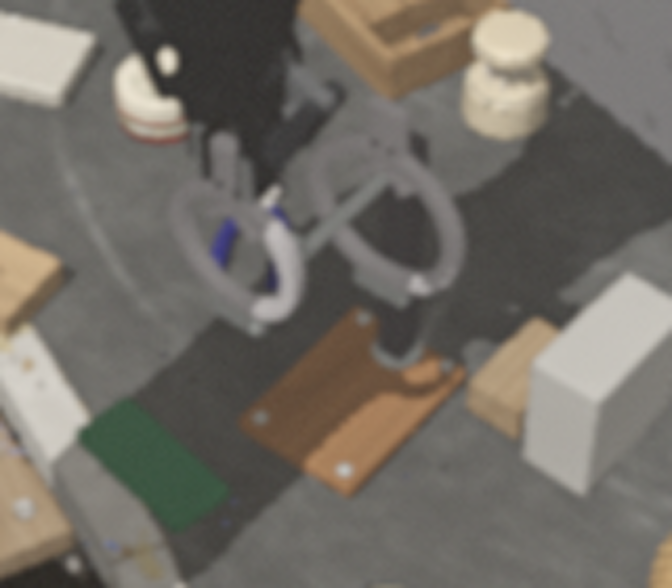

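View pics/w9.png

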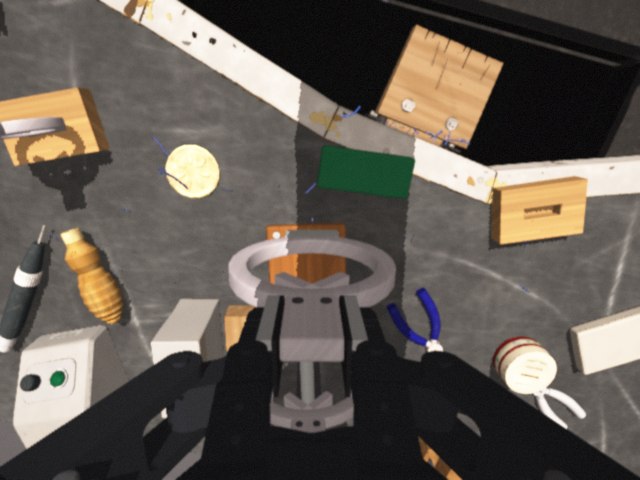

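Run:
```python
from h import *
im=cv2.imread('pics/top0.png'); cv2.imwrite('pics/t0h.png',cv2.resize(im[178:250,275:340],None,fx=8,fy=8,interpolation=cv2.INTER_CUBIC))
im=cv2.imread('pics/scene0.png'); cv2.imwrite('pics/s0h.png',cv2.resize(im[165:270,295:355],None,fx=8,fy=8,interpolation=cv2.INTER_CUBIC)[:600])
```

```text
(no output)
```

View pics/t0h.png

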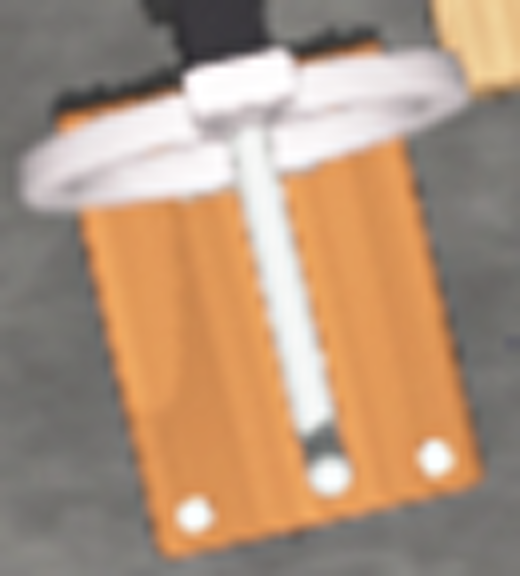

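View pics/s0h.png

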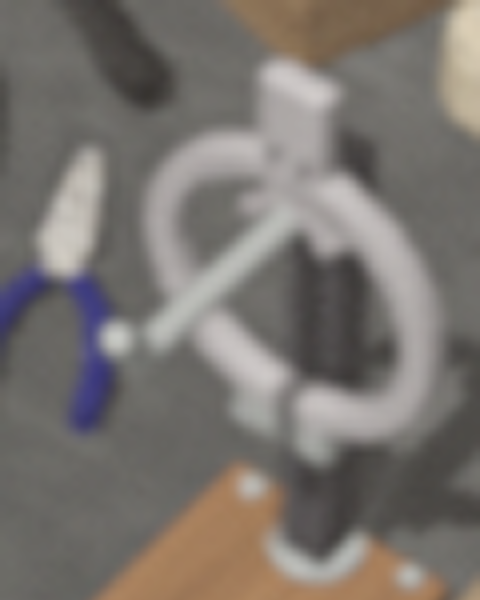

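```bash
python3 - <<'E'
from h import *
T=lambda x,y:(275+x/8,178+y/8); S=lambda x,y:(295+x/8,165+y/8)
a=atz('top',T(252,150),.188);b=atz('top',T(316,425),.188);t=atz('top',T(329,472),.203);L=atz('top',T(242,82),.239)
print(a,b,t,L,'yaw',np.arctan2((a-b)[1],(a-b)[0]),np.arctan2((a-t)[1],(a-t)[0]))
print('tip tri',tri(ray('top',T(329,472)),ray('scene',S(117,338))))
c=[atz('top',T(*q),.012) for q in((80,200),(160,555),(482,480),(400,140))]; 
for i,j in((0,1),(3,2)): v=c[i]-c[j]; print('base yaw',np.arctan2(v[1],v[0]))
print(c)
yaw=np.arctan2((a-t)[1],(a-t)[0]); ex=np.array([np.cos(yaw),np.sin(yaw),0]); O=t+.08*ex; print('O',O,'large x',(L-O)@ex,(L-O)@[-ex[1],ex[0],0])
for X in(.0,-.068): print(X,proj('wrist',O*[1,1,0]+X*ex+[0,0,.19]))
print('tip',proj('wrist',t),'large top',proj('wrist',L))
E
python3 - <<'E'
import cv2
im=cv2.imread('pics/w9.png'); cv2.imwrite('pics/w9c.png',cv2.resize(im[220:440,220:400],None,fx=2.7,fy=2.7,interpolation=cv2.INTER_CUBIC))
im=cv2.imread('pics/s9.png'); cv2.imwrite('pics/s9d.png',cv2.resize(im[165:235,275:355],None,fx=8,fy=8,interpolation=cv2.INTER_CUBIC))
E
```

```text
[0.62168114 0.06979145 0.188     ] [0.55881529 0.05330919 0.188     ] [0.54727882 0.05018148 0.203     ] [0.63010487 0.07196124 0.239     ] yaw 0.25641040976981166 0.25770598124445915
tip tri (array([0.5477386 , 0.04988013, 0.20314548]), np.float64(0.0011131577498204716))
base yaw 0.25093797955297015
base yaw 0.2631570019943724
[array([0.62906241, 0.11706031, 0.012     ]), array([0.53439388, 0.09279285, 0.012     ]), array([0.55695009, 0.00717226, 0.012     ]), array([0.6478036 , 0.03164863, 0.012     ])]
O [0.62463699 0.07057052 0.203     ] large x 0.00564175425309622 -4.875994712462093e-05
0.0 [302.56595548 398.5380658 ]
-0.068 [299.75893408 316.64496539]
tip [298.78154778 310.3919614 ] large top [301.75909419 463.43978701]
```

View pics/w9c.png

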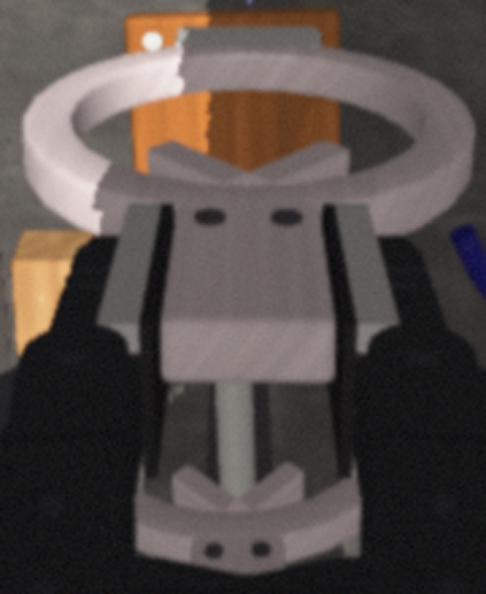

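View pics/s9d.png

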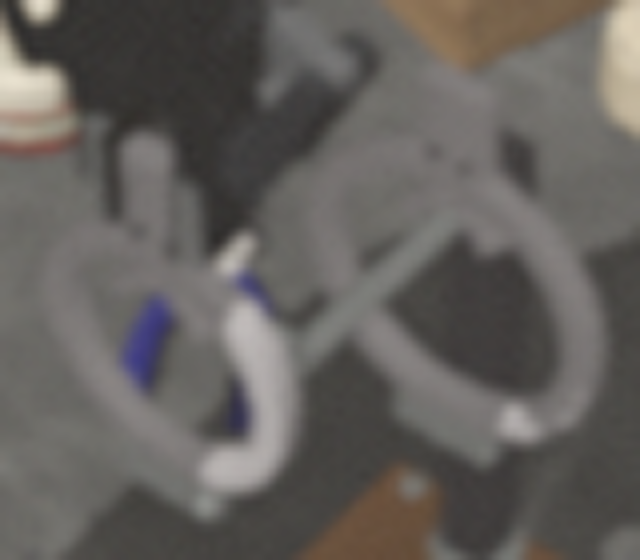

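>>> drive_tool(series=[[5,0.001,-0.005,-0.019,0.024],[5,0.001,-0.004,-0.019,0],[5,0,0,0,0],[5,0,0,0,0]])

```text
clock: 7.75
position: [0.5131, 0.0477, 0.1997]
tool_rot: [3.13, 0.034, -2.871]
force: [-0.1, 0.3, -1.9]
grip_width: 0.0226
```

```bash
cat >> h.py <<'E'
O=np.array([.6246,.0706]); YB=.257; EX=np.array([np.cos(YB),np.sin(YB)]); EY=np.array([-EX[1],EX[0]])
def look(tag):
    s=bot.observe(); p=s['position']; print('pose',p.round(4),s['tool_rot'].round(3),'along',((p[:2]-O)@EX).round(4),'lat',((p[:2]-O)@EY).round(4),'F',s['force'].round(1),'w',round(s['grip_width'],4))
    save('wrist',tag+'w.png'); save('scene',tag+'s.png'); print('after',bot.observe()['position'].round(4),bot.observe()['clock'])
    a=cv2.resize(cv2.imread('pics/'+tag+'w.png')[220:440,220:400],None,fx=2.2,fy=2.2,interpolation=cv2.INTER_CUBIC)
    b=cv2.resize(cv2.imread('pics/'+tag+'s.png')[165:246,280:341],None,fx=6,fy=6,interpolation=cv2.INTER_CUBIC)
    H=min(len(a),len(b)); cv2.imwrite('pics/'+tag+'.png',np.hstack([a[:H],b[:H]]))
E
python3 -c "
from h import *
look('a1')"
```

```text
pose [0.5131 0.0477 0.1997] [ 3.13   0.034 -2.871] along -0.1137 lat 0.0062 F [-0.1  0.3 -1.9] w 0.0226
after [0.5132 0.0474 0.2   ] 7.85
```

View pics/a1.png

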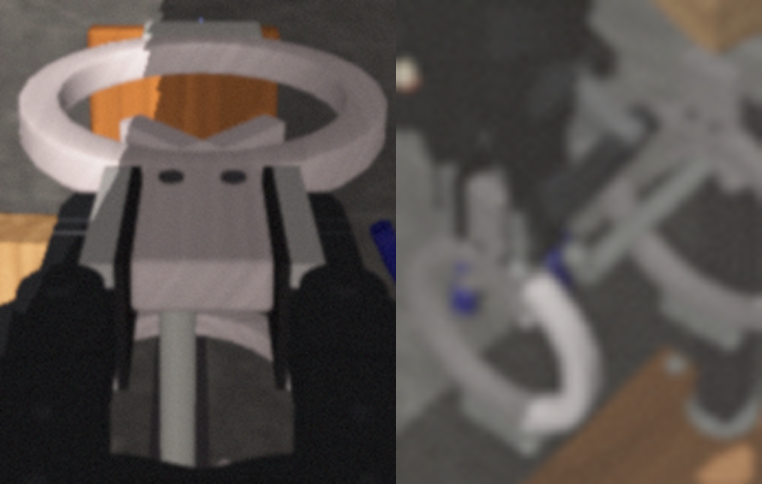

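>>> drive_tool(series=[[5,0.001,-0.007,0,-0.012],[5,0,0,0,0],[5,0,0,0,0]])

```text
clock: 8.15
position: [0.515, 0.0406, 0.2016]
tool_rot: [3.13, 0.037, -2.884]
force: [-0.1, 0.6, -0.7]
grip_width: 0.0229
```

```bash
python3 -c "
from h import *
look('a2')"
```

```text
pose [0.515  0.0406 0.2016] [ 3.13   0.037 -2.884] along -0.1136 lat -0.0012 F [-0.1  0.6 -0.7] w 0.0229
after [0.515  0.0405 0.2015] 8.25
```

View pics/a2.png

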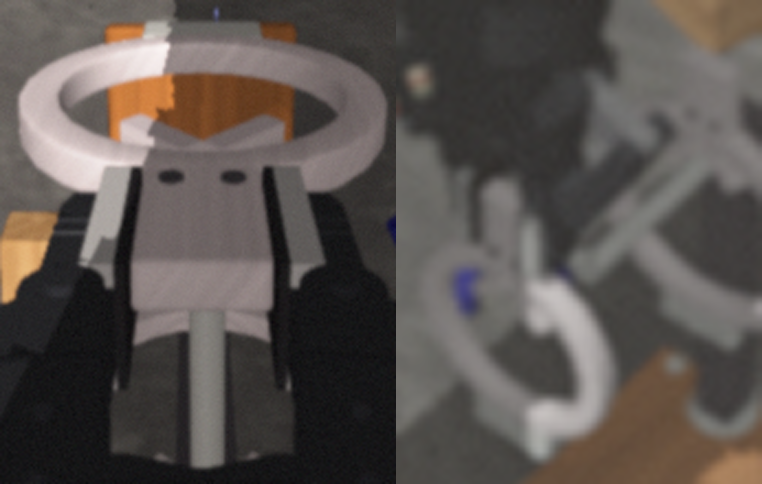

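```bash
python3 -c "
from h import *
g=np.array([.515-.0027,.0406-.0012])
for z0 in (.118,.128,.138):
  P=lambda z:proj('scene',[g[0],g[1],z0+z])
  f=lambda q:((q-[280,165])*6+[396,0]).round(0)
  print(z0,'tabtop',f(P(.134)),'foot',f(P(0)),'hoop l/r',f(proj('scene',[*(g+EY*.045),z0+.057])),f(proj('scene',[*(g-EY*.045),z0+.057])))
print('tip',f(proj('scene',[*(O-.08*EX),.205])))
"
```

```text
0.118 tabtop [511. 220.] foot [518. 455.] hoop l/r [426. 306.] [606. 415.]
0.128 tabtop [510. 201.] foot [517. 439.] hoop l/r [425. 289.] [606. 398.]
0.138 tabtop [510. 182.] foot [517. 422.] hoop l/r [424. 271.] [607. 380.]
tip [571. 250.]
```

>>> drive_tool(series=[[5,0.0145,0.004,0,0],[5,0.0193,0.005,0,0],[5,0.0193,0.005,0,0],[5,0.0193,0.005,0,0],[5,0.008,0.002,0,0],[5,0,0,0,0]])

```text
clock: 8.85
position: [0.5975, 0.0623, 0.2018]
tool_rot: [3.13, 0.037, -2.884]
force: [-0.6, -0.1, -1.6]
grip_width: 0.0228
```

```bash
python3 -c "
from h import *
look('a3')"
```

```text
pose [0.5975 0.0623 0.2018] [ 3.13   0.037 -2.884] along -0.0283 lat -0.0011 F [-0.6 -0.1 -1.6] w 0.0228
after [0.5966 0.062  0.2019] 8.95
```

View pics/a3.png

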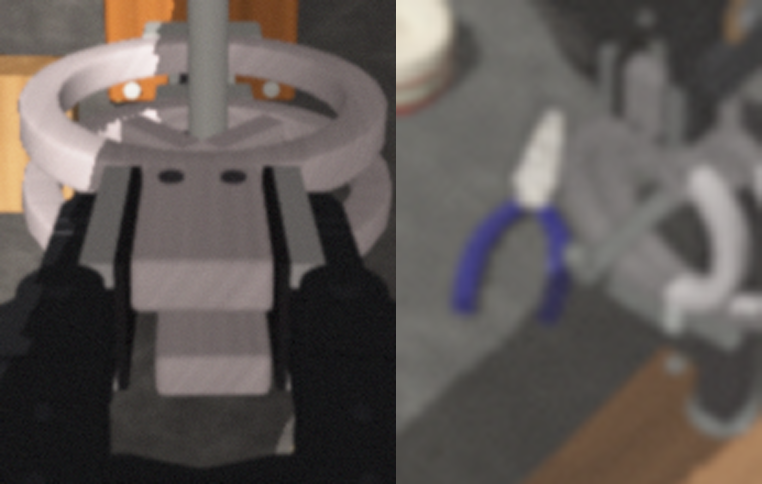

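>>> drive_tool(series=[[5,0.011,0.003,0,0],[5,0,0,-0.01,0],[5,0,0,-0.008,0],[5,0,0,0,0]])

```text
clock: 9.35
position: [0.6068, 0.0645, 0.1827]
tool_rot: [3.13, 0.036, -2.885]
force: [0.4, -0.2, -0.6]
grip_width: 0.0226
```

```bash
python3 -c "
from h import *
look('a4')"
```

```text
pose [0.6068 0.0645 0.1827] [ 3.13   0.036 -2.885] along -0.0187 lat -0.0013 F [ 0.4 -0.2 -0.6] w 0.0226
after [0.6072 0.0645 0.1837] 9.45
```

View pics/a4.png

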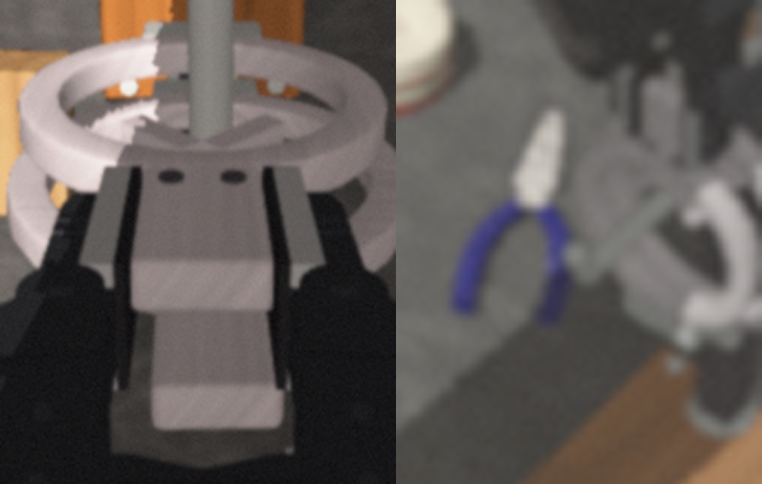

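>>> drive_tool(series=[[5,0,0,-0.005,0],[5,0,0,-0.003,0]])

```text
clock: 9.65
position: [0.6079, 0.0655, 0.177]
tool_rot: [3.129, 0.04, -2.885]
force: [-8.3, 5.5, 28.0]
grip_width: 0.0228
```

>>> drive_tool(series=[[5,0,0,0.002,0],[40,0,0,0,0],[40,0,0,0,0],[40,0,0,0,0]])

```text
clock: 10.05
position: [0.6079, 0.0657, 0.179]
tool_rot: [3.129, 0.041, -2.884]
force: [0.4, 0.2, -0.9]
grip_width: 0.0341
```

```bash
python3 -c "
from h import *
look('a5')"
```

```text
pose [0.6079 0.0657 0.179 ] [ 3.129  0.041 -2.884] along -0.0174 lat -0.0005 F [ 0.4  0.2 -0.9] w 0.0341
after [0.6079 0.0657 0.179 ] 10.15
```

View pics/a5.png

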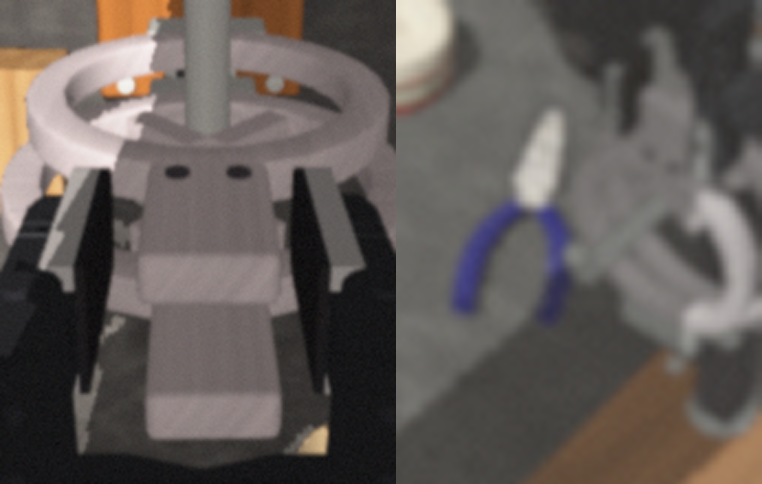

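>>> drive_tool(series=[[40,0,0,0.02,0],[40,0,0,0.03,0],[40,0,0,0.04,0],[40,-0.01,0,0.02,0],[60,-0.03,-0.03,0,0],[60,-0.02,-0.045,0,0.04],[60,-0.02,-0.045,0,0.04],[60,-0.02,-0.045,0,0.04],[60,-0.01,-0.045,0,0.04],[60,-0.01,-0.045,0,0],[60,0,-0.02,0,0],[60,0,0,0,0]])

```text
clock: 11.35
position: [0.4796, -0.218, 0.2928]
tool_rot: [3.131, 0.041, -2.716]
force: [-0.2, -0.6, -0.4]
grip_width: 0.0514
```

Run:
```python
from h import *
s=bot.observe(); print(s['qpos'])
import pickle
im,ci=tabfit('wrist','s',.124,'b1'); pickle.dump(ci,open('cib1.pkl','wb')); save('top','b1t.png'); save('scene','b1s.png')
for r in bot.masks_of('wrist','small_gauge')[:1]: print(r['conf'],r['point'])
im=cv2.imread('pics/b1t.png'); cv2.imwrite('pics/b1tc.png',cv2.resize(im[178:250,275:340],None,fx=8,fy=8,interpolation=cv2.INTER_CUBIC))
```

```text
[ 0.19863978  0.26079568  0.17591029  1.75576056 -0.09157407  1.10983001
  2.40520431]
pose [ 0.4796 -0.218   0.2928] [ 3.1305  0.0408 -2.7156] after [ 0.4798 -0.2168  0.2928]
0.79 [293.6, 212.5]
```

View pics/b1.png

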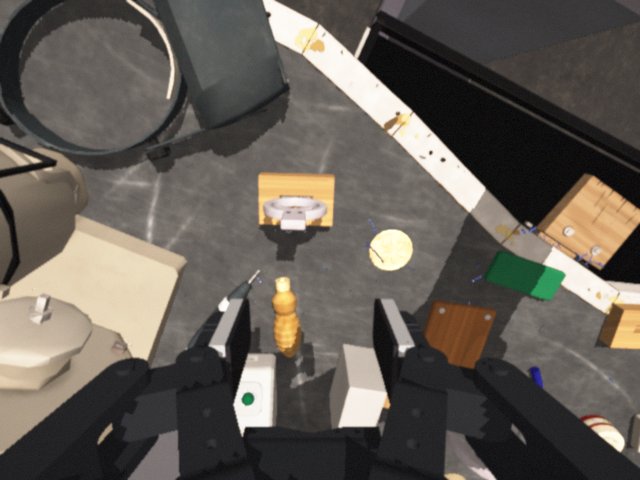

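View pics/b1tc.png

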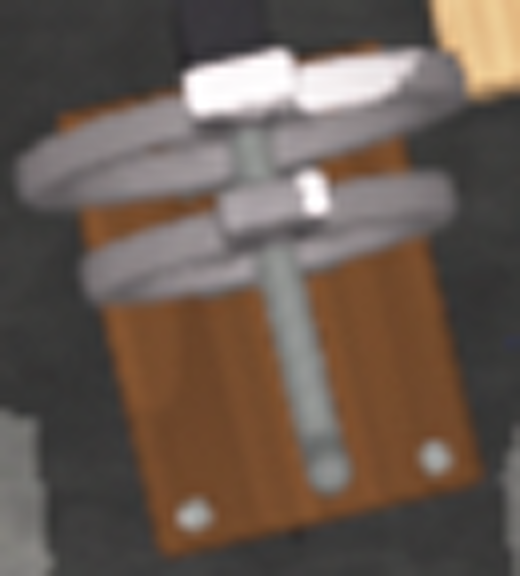

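Run:
```python
from h import *
im=cv2.imread('pics/b1.png'); cv2.imwrite('pics/b1c.png',cv2.resize(im[165:240,245:345],None,fx=7,fy=7,interpolation=cv2.INTER_CUBIC))
```

```text
(no output)
```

View pics/b1c.png

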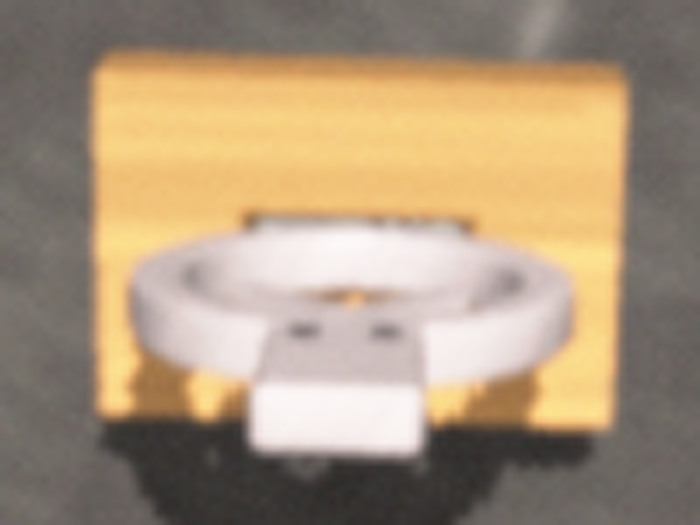

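Run:
```python
from h import *
import pickle; ci=pickle.load(open('cib1.pkl','rb'))
W=lambda x,y:(245+x/7,165+y/7)
for z,qs in((.124,((249,382),(425,386),(422,459),(249,451))),(.022,((95,62),(628,75),(615,431),(98,416)))):
    c=[atz('wrist',W(*q),z,ci) for q in qs]; v=c[0]-c[1];w=c[3]-c[2]
    print(np.mean(c,0).round(4),np.linalg.norm(v),np.linalg.norm(c[0]-c[3]),np.arctan2(-v[0],v[1]),np.arctan2(-w[0],w[1]))
print(bot.observe()['position'],bot.observe()['tool_rot'])
```

```text
[ 0.5043 -0.2258  0.124 ] 0.02381956421245163 0.009775363542494798 -2.742309513973119 -2.7674880230869197
[ 0.504  -0.2255  0.022 ] 0.08995126981328726 0.0621760307339657 -2.74163406844037 -2.7491681468610714
[ 0.48073462 -0.21380619  0.2926821 ] [ 3.1292739   0.04125365 -2.7102397 ]
```

>>> drive_tool(series=[[60,0.01,-0.006,-0.03,-0.035],[60,0.012,-0.004,-0.045,0],[60,0,0,-0.045,0],[60,0,0,-0.03,0],[60,0,0,0,0],[60,0,0,0,0]])

```text
clock: 12.15
position: [0.507, -0.2156, 0.1401]
tool_rot: [3.13, 0.046, -2.735]
force: [0.8, -0.4, 0.3]
grip_width: 0.0514
```

Run:
```python
from h import *
im,ci=tabfit('wrist','s',.124,'b2'); s=bot.observe(); print(s['qpos'][6],s['tool_rot'],s['grip_width'])
```

```text
pose [ 0.507  -0.2156  0.1401] [ 3.1301  0.0464 -2.7346] after [ 0.5071 -0.2155  0.1403]
2.421922611046219 [ 3.13021523  0.0468226  -2.73452695] 0.05120822816560289
```

View pics/b2.png

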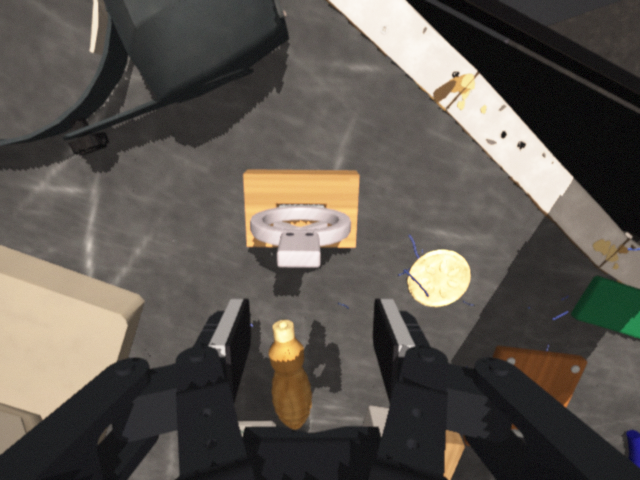

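Run:
```python
from h import *
im=cv2.imread('pics/b2.png'); cv2.imwrite('pics/b2c.png',cv2.resize(im[195:280,240:360],None,fx=6,fy=6,interpolation=cv2.INTER_CUBIC))
c=[atz('wrist',q,.124) for q in((278,249),(320,249),(320,267),(278,267))];print(np.mean(c,0),np.linalg.norm(c[0]-c[1]))
```

```text
[ 0.50361047 -0.22600181  0.124     ] 0.022632940657120428
```

>>> drive_tool(series=[[60,-0.002,-0.01,0,-0.01],[60,0,0,-0.02,0],[60,0,0,-0.02,0],[60,0,0,0,0]])

```text
clock: 12.6
position: [0.5086, -0.2287, 0.1064]
tool_rot: [3.138, 0.055, -2.746]
force: [0.2, -1.0, 0.6]
grip_width: 0.0513
```

Run:
```python
from h import *
im,ci=tabfit('wrist','s',.124,'b3'); s=bot.observe(); print(s['qpos'][6],s['tool_rot'],s['grip_width'])
im=cv2.imread('pics/b3.png'); cv2.imwrite('pics/b3c.png',cv2.resize(im[200:400,200:420],None,fx=3,fy=3,interpolation=cv2.INTER_CUBIC))
```

```text
pose [ 0.5086 -0.2287  0.1064] [ 3.1377  0.0547 -2.7456] after [ 0.5092 -0.229   0.1077]
2.4422504015892113 [ 3.13866931  0.05576462 -2.74580227] 0.05136424269492214
```

View pics/b3c.png

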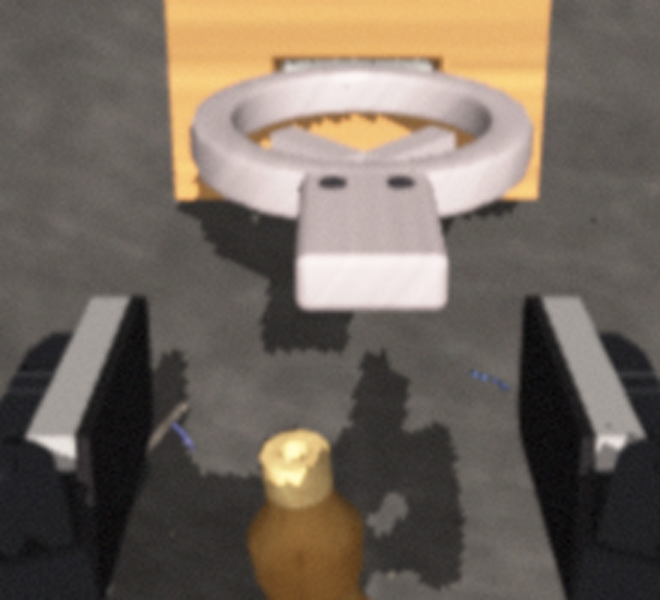

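>>> drive_tool(series=[[60,-0.004,0.003,0,0],[60,0,0,-0.02,0],[60,0,0,-0.012,0],[60,0,0,0,0]])

```text
clock: 13.05
position: [0.507, -0.2272, 0.0803]
tool_rot: [-3.14, 0.061, -2.747]
force: [0.2, -0.3, 0.7]
grip_width: 0.0511
```

Run:
```python
from h import *
im,ci=tabfit('wrist','s',.124,'b4'); s=bot.observe(); print(s['qpos'][6],s['tool_rot'],s['force'])
p=s['position'][:2]-[.504,-.2258]; print('along,lat of TCP rel gauge',p@[.923,.385],p@[-.385,.923])
im=cv2.imread('pics/b4.png'); cv2.imwrite('pics/b4c.png',cv2.resize(im[200:400,200:420],None,fx=3,fy=3,interpolation=cv2.INTER_CUBIC))
```

```text
pose [ 0.507  -0.2272  0.0803] [-3.1397  0.0611 -2.7465] after [ 0.5072 -0.2274  0.0809]
2.447090067666583 [-3.13918885  0.06158121 -2.74664668] [ 0.67802604 -0.39591912  0.84324117]
along,lat of TCP rel gauge 0.002356713046924226 -0.002768315806120231
```

View pics/b4c.png

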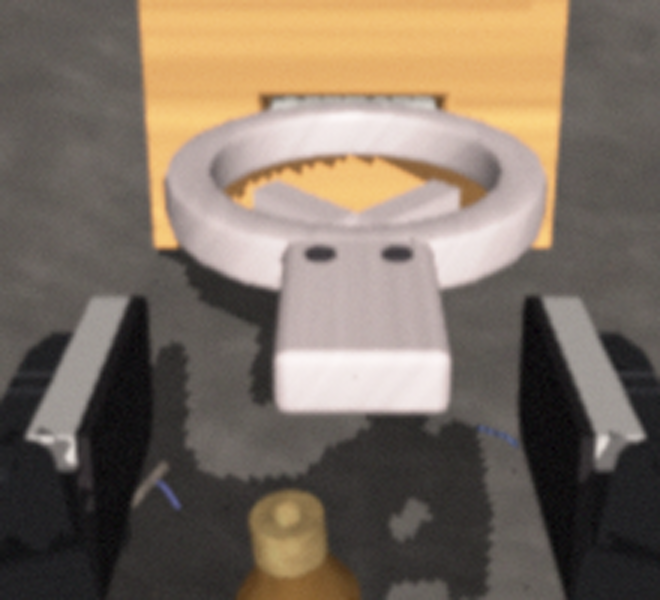

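>>> drive_tool(series=[[60,-0.002,0.0015,-0.01,0],[60,0,0,-0.01,0],[20,0,0,-0.001,0],[5,0,0,0,0],[5,0,0,0,0],[5,0,0,0,0]], newtons=60)

```text
clock: 13.7
position: [0.5058, -0.2261, 0.06]
tool_rot: [-3.138, 0.063, -2.747]
force: [0.4, 0.1, -1.4]
grip_width: 0.023
```

Run:
```python
from h import *
im,ci=tabfit('wrist','s',.124,'b5'); s=bot.observe(); print(s['qpos'][6],s['tool_rot'],s['force'],s['grip_width'])
p=s['position'][:2]-[.504,-.2258]; print('along,lat of TCP rel gauge',p@[.923,.385],p@[-.385,.923])
im=cv2.imread('pics/b5.png'); cv2.imwrite('pics/b5c.png',cv2.resize(im[200:400,200:420],None,fx=3,fy=3,interpolation=cv2.INTER_CUBIC))
```

```text
pose [ 0.5058 -0.2261  0.06  ] [-3.1379  0.063  -2.7466] after [ 0.5058 -0.2261  0.06  ]
2.4507138195881213 [-3.13790723  0.06295845 -2.74664402] [ 0.15570901 -0.88117145 -1.14880869] 0.022871632638913255
along,lat of TCP rel gauge 0.0015619929882238134 -0.0010174760974687674
```

View pics/b5c.png

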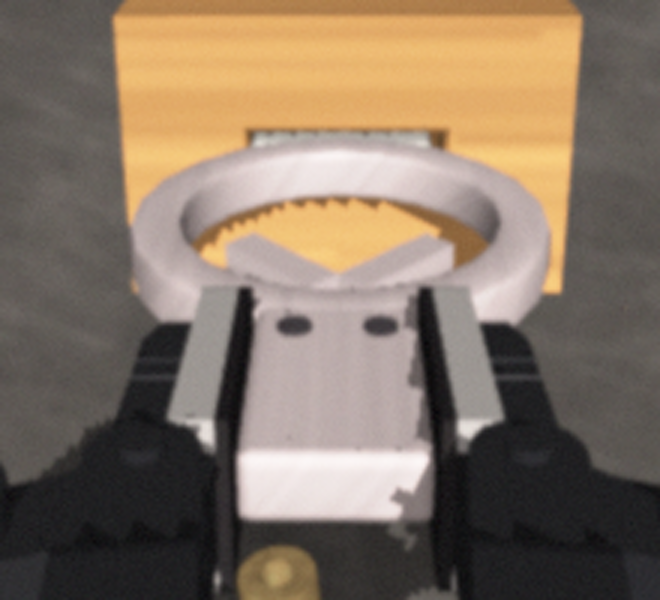

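>>> drive_tool(series=[[5,0,0,0.02,0],[5,0,0,0.04,0],[5,0,0,0.045,0],[5,0,0,0.045,0],[5,0,0.04,0.02,-0.05],[5,0,0.045,0,-0.05],[5,0,0.045,0,-0.035],[5,0,0.045,0,0],[5,0,0.045,0,0],[5,0,0.03,0,0],[5,0,0,0,0],[5,0,0,0,0]])

```text
clock: 14.95
position: [0.5018, 0.0329, 0.2389]
tool_rot: [-3.139, 0.067, -2.89]
force: [0.3, 0.0, -1.0]
grip_width: 0.0233
```

```bash
python3 -c "
from h import *
look('c1')"
```

```text
pose [0.5018 0.0329 0.2389] [-3.139  0.067 -2.89 ] along -0.1283 lat -0.0052 F [ 0.3  0.  -1. ] w 0.0233
after [0.5019 0.0321 0.2389] 15.05
```

View pics/c1.png

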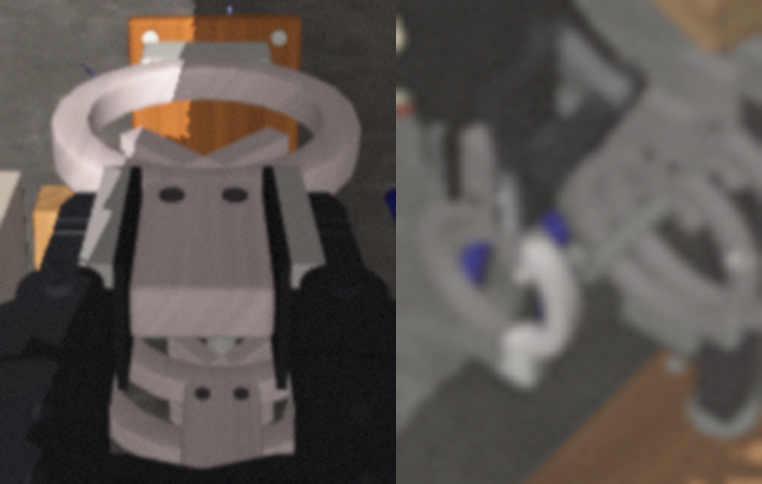

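>>> drive_tool(series=[[5,0,0.002,-0.02,0.005],[5,0,0.002,-0.02,0],[5,0,0,0,0],[5,0,0,0,0]])

```text
clock: 15.45
position: [0.5027, 0.0312, 0.1988]
tool_rot: [-3.138, 0.068, -2.893]
force: [1.1, -0.1, -0.8]
grip_width: 0.0228
```

```bash
python3 -c "
from h import *
look('c2')"
```

```text
pose [0.5027 0.0312 0.1988] [-3.138  0.068 -2.893] along -0.1279 lat -0.0071 F [ 1.1 -0.1 -0.8] w 0.0228
after [0.5028 0.0316 0.1991] 15.55
```

View pics/c2.png

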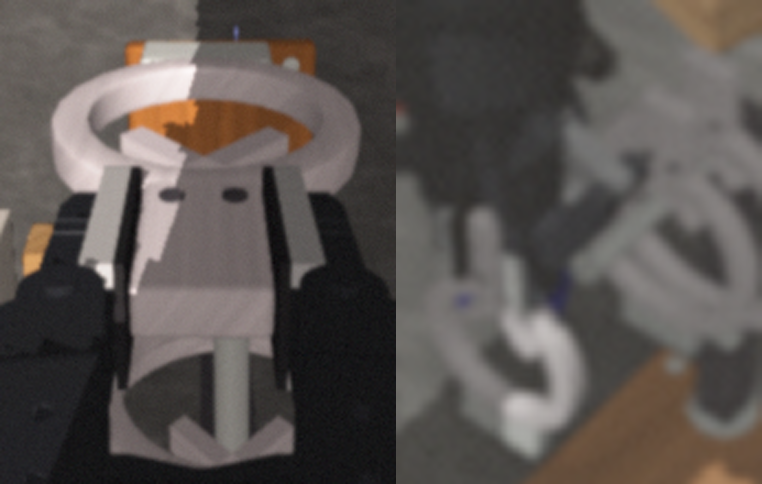

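>>> drive_tool(series=[[5,-0.001,0.006,0,0.008],[5,0,0,0,0],[5,0,0,0,0]])

```text
clock: 15.85
position: [0.5025, 0.0378, 0.2008]
tool_rot: [-3.138, 0.071, -2.885]
force: [0.5, -0.6, -1.5]
grip_width: 0.0227
```

```bash
python3 -c "
from h import *
look('c3')"
```

```text
pose [0.5025 0.0378 0.2008] [-3.138  0.071 -2.885] along -0.1264 lat -0.0007 F [ 0.5 -0.6 -1.5] w 0.0227
after [0.5025 0.0378 0.2007] 15.95
```

View pics/c3.png

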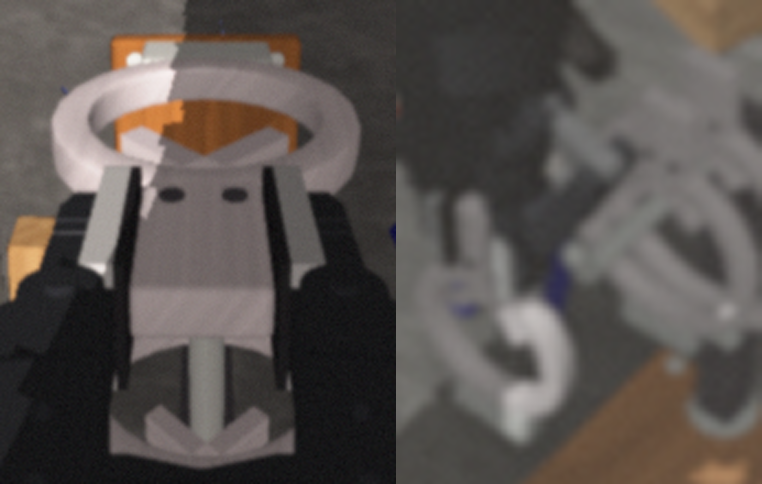

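>>> drive_tool(series=[[5,0.0145,0.004,0,0],[5,0.0193,0.005,0,0],[5,0.0193,0.005,0,0],[5,0.014,0.004,0,0],[5,0.006,0.0015,0,0],[5,0,0,0,0]])

```text
clock: 16.55
position: [0.5777, 0.0577, 0.2009]
tool_rot: [-3.138, 0.071, -2.885]
force: [-0.3, -1.0, -1.4]
grip_width: 0.0225
```

```bash
python3 -c "
from h import *
look('c4')"
```

```text
pose [0.5777 0.0577 0.2009] [-3.138  0.071 -2.885] along -0.0486 lat -0.0005 F [-0.3 -1.  -1.4] w 0.0225
after [0.5769 0.0575 0.201 ] 16.65
```

View pics/c4.png

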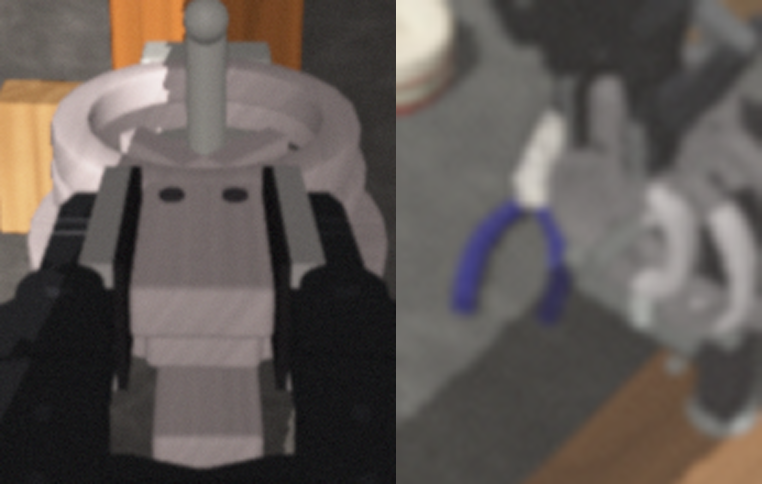

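>>> drive_tool(series=[[5,0.004,0.001,-0.01,0],[5,0,0,-0.009,0],[5,0,0,0,0]])

```text
clock: 16.95
position: [0.5799, 0.058, 0.1806]
tool_rot: [-3.138, 0.07, -2.886]
force: [0.5, -0.3, -1.0]
grip_width: 0.0227
```

```bash
python3 -c "
from h import *
look('c5')"
```

```text
pose [0.5799 0.058  0.1806] [-3.138  0.07  -2.886] along -0.0464 lat -0.0008 F [ 0.5 -0.3 -1. ] w 0.0227
after [0.5805 0.058  0.1817] 17.05
```

View pics/c5.png

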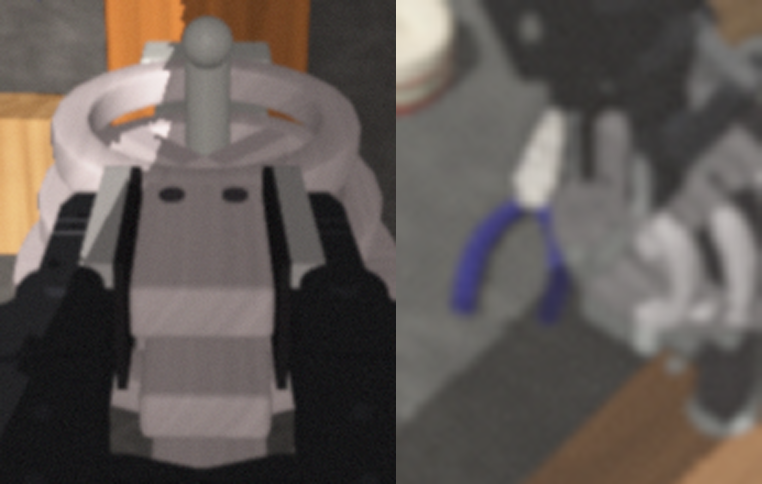

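>>> drive_tool(series=[[5,0,0,-0.005,0],[5,0,0,-0.003,0]])

```text
clock: 17.25
position: [0.5808, 0.0581, 0.1738]
tool_rot: [-3.138, 0.073, -2.886]
force: [0.1, 0.5, -1.3]
grip_width: 0.023
```

>>> drive_tool(series=[[5,0,0,-0.002,0]])

```text
clock: 17.35
position: [0.5812, 0.0588, 0.1724]
tool_rot: [-3.139, 0.074, -2.886]
force: [-7.7, 4.3, 27.7]
grip_width: 0.0227
```

Contact with the bar at the expected height; releasing.

>>> drive_tool(series=[[5,0,0,0.001,0],[38,0,0,0,0],[38,0,0,0,0],[38,0,0,0,0]])

```text
clock: 17.75
position: [0.5815, 0.059, 0.1736]
tool_rot: [-3.139, 0.075, -2.885]
force: [0.4, -0.1, -0.0]
grip_width: 0.0322
```

```bash
python3 -c "
from h import *
look('c6')"
```

```text
pose [0.5815 0.059  0.1736] [-3.139  0.075 -2.885] along -0.0447 lat -0.0003 F [ 0.4 -0.1 -0. ] w 0.0322
after [0.5814 0.0589 0.1735] 17.85
```

View pics/c6.png

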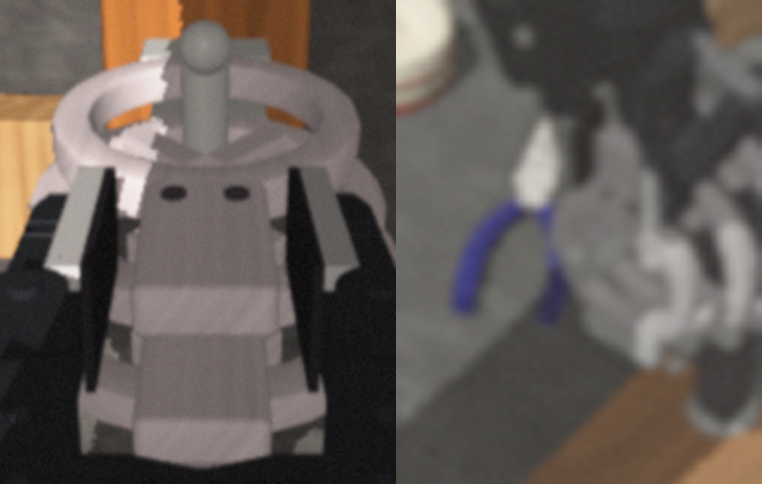

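Small hoop hangs. Retreating straight up, then back.

>>> drive_tool(series=[[38,0,0,0.02,0],[38,0,0,0.03,0],[38,0,0,0.04,0],[38,0,0,0.03,0],[38,0,0.045,0,0],[38,0,0.045,0,0],[38,-0.02,0.045,0,0],[38,-0.02,0.045,0,0],[38,0,0.045,0,0],[38,0,0,0,0],[38,0,0,0,0],[38,0,0,0,0]])

```text
clock: 19.05
position: [0.5372, 0.2903, 0.2983]
tool_rot: [-3.139, 0.075, -2.889]
force: [-0.6, -1.1, -0.3]
grip_width: 0.0324
```

Run:
```python
from h import *
save('top','d1t.png'); save('scene','d1s.png')
for i in range(8): bot.grab_frame('top')
save('top','d2t.png')
a=cv2.imread('pics/d1t.png')[178:250,275:340];b=cv2.imread('pics/d2t.png')[178:250,275:340]; print('diff',np.abs(a.astype(int)-b).mean())
s=cv2.imread('pics/d1s.png')[165:251,290:365]
cv2.imwrite('pics/d1.png',np.hstack([cv2.resize(b,(450,498),interpolation=cv2.INTER_CUBIC),cv2.resize(s,(350,498),interpolation=cv2.INTER_CUBIC)]))
print(bot.observe()['clock'],bot.observe()['position'])
```

```text
diff 0.5107549857549858
19.6 [0.53731617 0.29023446 0.2985322 ]
```

View pics/d1.png

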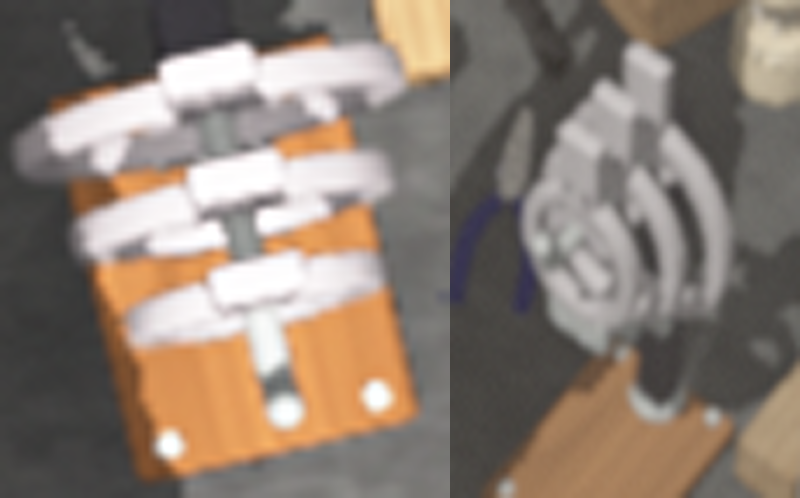

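The pictures show the three hoops in order large, medium, small. They hang separated and still, tabs up, behind the tip.

```bash
python3 -c "
from h import *
print(bot.job_done())"
```

```text
the job is handed in; nothing more can be done
None
```

The medium and small hoops are on the hook in front of the large one, and I handed the job in at about 19.6 s on the robot's clock.

**What I did:** I took each hoop by its tab, lifted it out of its holder and passed its opening over the upturned tip. I then lowered it until it touched the bar, with about 28 N measured at the wrist, and let go.

**Last checks:** The final top and scene pictures show the order large, medium, small from the post towards the tip. There are clear gaps between the hoops, and all three have tabs up and sit behind the tip. Two top pictures about 0.5 s apart showed almost no difference, so the hoops looked still. The gripper was about 0.2 m away and touching nothing.

**What went wrong or disagreed:**
- **First grasp:** my first try at the medium hoop closed on air just above its tab. The fingertips appeared about 30 mm higher in the pictures than the reported tool position, so I corrected the height from the pictures.
- **Tool tilt:** the tool drifted to a tilt of about 4 degrees over the run. The hoops hung normally once released.

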